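Return the riveting tools to their shadow tiles

ROBOT

A 6-joint arm with a two-finger parallel gripper is mounted at the origin on the work surface. World frame = base frame: x ahead of the robot, y to its left, z up, the work surface at z = 0. Lengths are in mm, angles in rad, forces in N, time in s.
With the tool pointing down it reaches from about 350 to 950 mm from the base axis. Payload 17.4 kg.
Tool frame: the origin (TCP) lies between the finger pads; the fingertips stand 19 mm ahead of it and the grasp point (between the pads) is the TCP; x points along the fingers, y is the direction in which the jaws open and shut, and the axes are right-handed (so a half turn about x gives the same grasp; the last joint's range is limited). The gripper opens to 93 mm and grips with 3 to 60 N. Pads are 15 mm wide; open, the fingers measure 128 mm over their backs; the gripper's body (75 mm by 188 mm) begins 65 mm behind the grasp point.
Start: joints at [-1.151, 0.116, 1.442, -0, 1.584, -0.038], TCP at [298.326, -605.503, 237.646] pointing down, gripper open.
Joint ranges: [-2.83, 2.83], [-0.83, 2.19], [0.07, 2.5], [-1.14, 4.28], [0.01, 3], [-2.97, 2.97]. Speed limits (rad/s): [1.89, 1.89, 2.22, 3.14, 3.14, 3.14].

INTERFACE

Orientations are given as a rotation vector (axis times angle).
In Python, from station import env, imaging gives the robot as it stands.
- The arm moves only by the tool step_arm, never from a script. Its argument "plan" is a list of rows, each an object with "hand": the gripper command: -1 is fully open, 1 is shut, values between are in proportion; "dp": the shift along the world's x, y, z in mm, a list of three; "angular": the turn, a rotation vector about the world's x, y, z in degrees, a list of three. A call has 1 to 8 rows; each row is the pose to reach, as a shift and turn from the pose measured when the call began; what a row does not reach only later rows make up. A row lasts 1/10 s, in which the tool goes at most 50 mm and 8.59 degrees, less where a joint would pass 70% of its speed; a pose out of reach is approached as far as the arm can. A call with a gripper value outside its range is refused whole. The fingers move at their own pace and stop on an object; "force" is the grip in N (left out, the last holds). Time passes only in rows, so rows that repeat a pose let the fingers close. It gives the time, the measured TCP pose, the force and the opening at its end, in the units of the state.
- env.sense(): the state, without advancing time (a new reading comes with each control period).
- imaging.read_camera(name): name is "side" or "top"; returns a dict with "color" (420x560x3 uint8, red, green, blue), "fx", "fy", "cx", "cy" (pixels), "R" (3x3) and "t" (3): a world point X has camera coordinates R X + t. Camera axes: x right, y down, z forward; pixel columns grow to the right and rows downward; lengths in mm; the calibration is good to about 2 mm. A picture is of the moment at which its call begins. There is no depth.
- env.hand_in(): hands the job in, once; it reports no verdict.
The state is a dict: "t": time; "joint_pos": joint angles; "joint_velocities": joint speeds; "effort": joint torques, N m; "ee_pos": TCP position; "tcp_rot": TCP orientation; "force": force on the tool from outside, world axes, zero at the start; "moment": the same for the moment, N m; "width": finger opening in mm.
Only numpy, scipy, OpenCV 4.12 (cv2) and the standard library are available. Lean on these libraries where they do the work, as an engineer would, in place of code of your own. Each camera call takes 0.05 s, during which the arm holds its last target.

TASK

End-of-shift tool check: put the mallet, the cleco pliers, the rivet set block and the oiler lid each back on the tile with the yellow silhouette of its own shape, lying squarely on it, with the mallet's head and the pliers' jaws pointing the way they are drawn and the lid's spout up. Set each thing down on its tile rather than dropping it, and leave the clipped template untouched and the rivet tray where it is.

Things in the scene. Friction and masses are not known exactly. Their poses are not given: they have to be found in the camera images.
- mallet: copper-headed mallet lying flat, 205 mm, 0.46 kg. x: along the handle to the head, z up. Origin: on the underside, under the slim neck (19 mm round, x -24 to +23 mm, axis 15 mm up): grip there across y. Copper head 30 mm round, 66 mm along y, centre at x +38. Handle swells to 30 mm, ends at x -155. Centre of mass near x +25.
- pliers: cleco pliers lying flat, 180 mm, 0.24 kg, dark steel, two red handles; rigid. x: from handles to jaws, z up. Origin: on the underside, under the hinge block (30 along x, 24 along y, 14 mm high, flat sides): grip there across y. Jaws reach x +55, 48 mm wide; handles reach x -125, 56 mm wide; all 14 mm high (hinge rivet 17).
- block: rivet set block of dark gray iron, 70 (x) x 45 (y) x 30 mm high, 0.62 kg, two rows of round cups in its top. Origin: centre of the underside, z up. Either end may lead on its tile.
- lid: green-painted round tin lid of an oiler can, 54 mm in diameter (bead 56 at the foot); straight skirt 16 mm high, low dome to 24 mm, brass spout stub up to 37 mm, 14 mm wide. Spout up. 0.05 kg. Origin: centre of the underside, z up. Any turn will do.
- mat_mallet: fixed black rubber tile 225 (x) x 108 x 3 mm on a 3 mm grey panel: its top is 6 mm above the cart top. Origin: centre of its underside, x along its length, z up. Yellow silhouette of the mallet: home is the mallet's x axis along the tile's x, its origin at tile x +53 mm, y 0 (head towards +x).
- mat_pliers: fixed black rubber tile 225 (x) x 108 x 3 mm on a 3 mm grey panel: its top is 6 mm above the cart top. Origin: centre of its underside, x along its length, z up. Yellow silhouette of the pliers: home is the pliers' x axis along the tile's x, their origin at tile x +45 mm, y 0 (jaws towards +x).
- mat_block: fixed black rubber tile 225 (x) x 108 x 3 mm on a 3 mm grey panel: its top is 6 mm above the cart top. Origin: centre of its underside, x along its length, z up. Yellow rectangle 80 x 55 mm at its centre, long side along x: home of the rivet set block.
- mat_lid: fixed black rubber tile 225 (x) x 108 x 3 mm on a 3 mm grey panel: its top is 6 mm above the cart top. Origin: centre of its underside, x along its length, z up. Yellow disc 62 mm in diameter at its centre: home of the oiler lid.
- template: bystander, fixed to the cart: thin aluminium template on a plywood backing 120 (x) x 200 (y) x 12 mm, held by a bright spring clip, three black clecos standing in it, 59 mm high in all. Origin: centre of the underside.
- rivet_tray: bystander, loose: open dark steel tray 100 (x) x 160 (y) x 24 mm, six compartments of rivets, 0.6 kg. Origin: centre of the underside.
Things that resemble listed ones, but are neither listed nor needed, are in the scene too. Of the things like the mallet, leave any that is turquoise; of the rest the smaller one is meant. What is shaped like the mat_mallet but purple is not meant.

How it is judged:
By the outcome, as a careful person would: the job done as asked, in the order asked, and still so for the second after the job is handed in, with the robot touching nothing.
It also fails if it takes over 120 s, if anything falls off the work surface, if the arm or the gripper's body presses on something with over 40 N, if the wrist force passes 120 N, or if a joint passes its speed limit or range.

## Working session

There is one attempt and no reset: what is moved stays moved. The work goes in short steps, Python scripts to look and compute and a tool call to move; the robot and the scene stay as the last step left them, time stands still between calls to the robot, and variables do not carry over. Pictures are saved under pics/ and viewed, and the job is handed in when it is done.

Besides the shell and the picture viewer there is one more tool, called after ">>>" by a JSON object that holds its "api" and its "payload", one argument or row to a line. step_arm: Moves the arm, as the interface text tells. Its arguments: {"type":"object","properties":{"plan":{"type":"array"},"force":{"type":"number"}},"required":["plan"]}

```bash
ls; mkdir -p pics; python3 - <<'E'
from station import env, imaging
import cv2
for n in("top","side"):
    c=imaging.read_camera(n)
    im=cv2.cvtColor(c["color"],cv2.COLOR_RGB2BGR)
    cv2.imwrite(f"pics/{n}0.png",cv2.resize(im,(800,600),interpolation=cv2.INTER_CUBIC))
    cv2.imwrite(f"/tmp/{n}0.png",im)
    print(n,c["fx"],c["fy"],c["cx"],c["cy"],c["R"],c["t"], -c["R"].T@c["t"])
print(env.sense())
E
```

```text
pics
top 519.1625564809923 519.1625564809923 281.5035575461229 207.15517875847465 [[-0.00683709 -0.99983017  0.01711379]
 [-0.99886228  0.00602074 -0.04730638]
 [ 0.04719531 -0.01741776 -0.99873381]] [ -46.07622346  503.0773677  1536.88988992] [ 429.65598389  -22.32812305 1559.53120534]
side 523.7519327557378 523.7519327557378 273.8287744059768 217.68105545824395 [[-0.98989184 -0.14013904 -0.02179902]
 [-0.05631123  0.52943462 -0.84647979]
 [ 0.13016602 -0.8366959  -0.53197441]] [ 508.38239101   83.92616815 1493.3938477 ] [ 313.58043185 1276.32731463  876.5713549 ]
{'t': 0.1, 'joint_pos': array([-1.15084234e+00,  1.16418947e-01,  1.44220434e+00, -2.11763468e-05,
        1.58399987e+00, -3.77851090e-02]), 'joint_velocities': array([ 0.00029066, -0.00143479, -0.00101854, -0.00083002, -0.00011314,
       -0.0001115 ]), 'effort': array([ 2.56117761e-03, -7.22892094e+01, -6.23865008e+01,  7.80724967e-02,
        2.27930560e-02, -1.24546350e-04]), 'ee_pos': array([ 298.22365064, -605.35969976,  236.98820812]), 'tcp_rot': array([ 1.96724195,  0.45934   , -1.96767932]), 'force': array([-0.78712194,  0.93576025, -0.59458623]), 'moment': array([0.04670055, 0.020578  , 0.03151194]), 'width': 93.06537219267851}
```

View pics/top0.png

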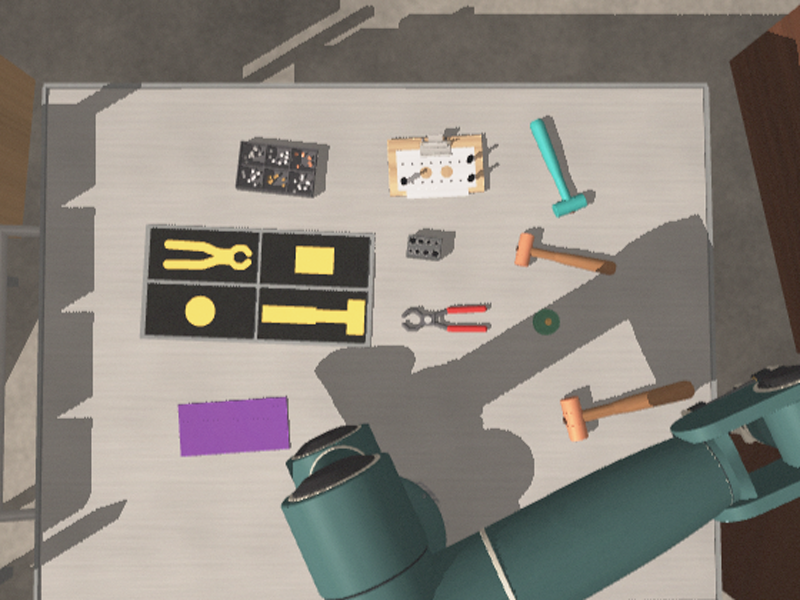

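View pics/side0.png

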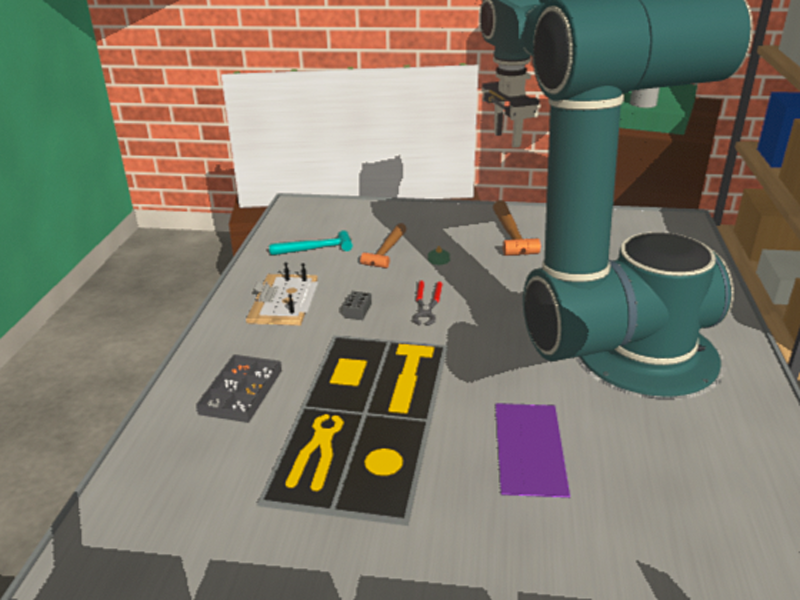

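The top view shows three mallet-like things: turquoise at (560,170), a copper one at (565,253) and a larger copper one at (625,410). Turquoise is ruled out, and of the other two the smaller is the one at (565,253). The silhouette panel spans (145–372, 226–343); the purple tile at (235,427) is not meant. Next I measure and take an enlarged crop.

```bash
cat > h.py <<'E'
import numpy as np, cv2
from station import env, imaging
def grab(n,tag=None):
    c=imaging.read_camera(n)
    c["bgr"]=cv2.cvtColor(c["color"],cv2.COLOR_RGB2BGR); c["hsv"]=cv2.cvtColor(c["bgr"],cv2.COLOR_BGR2HSV)
    if tag: cv2.imwrite(f"/tmp/{n}_{tag}.png",c["bgr"])
    return c
def ray(c,p):
    d=c["R"].T@np.array([(p[0]-c["cx"])/c["fx"],(p[1]-c["cy"])/c["fy"],1.]); o=-c["R"].T@c["t"]
    return o,d
def onz(c,p,z):
    o,d=ray(c,p); return o+d*(z-o[2])/d[2]
def tri(c1,p1,c2,p2):
    o1,d1=ray(c1,p1);o2,d2=ray(c2,p2)
    s=np.linalg.lstsq(np.c_[d1,-d2],o2-o1,rcond=None)[0]
    a=o1+d1*s[0];b=o2+d2*s[1]
    return (a+b)/2,np.linalg.norm(a-b)
def proj(c,X):
    q=c["R"]@np.array(X,float)+c["t"]; return np.array([c["fx"]*q[0]/q[2]+c["cx"],c["fy"]*q[1]/q[2]+c["cy"]])
def blobs(m,amin=15):
    n,l,s,ce=cv2.connectedComponentsWithStats(m.astype(np.uint8))
    return [(ce[i],s[i],l==i) for i in range(1,n) if s[i][4]>=amin]
def mask(c,lo,hi):
    return cv2.inRange(c["hsv"],np.array(lo),np.array(hi))>0
COL=dict(yellow=((20,120,110),(32,255,255)),copper=((5,60,60),(16,255,255)),red=((0,190,80),(4,255,255)),green=((55,80,20),(85,255,140)))
E
python3 - <<'E'
from h import *
T=grab("top","a");S=grab("side","a")
for k in COL:
    for n,c in(("top",T),("side",S)):
        for ce,s,m in blobs(mask(c,*COL[k]),20):
            if n=="side" and ce[1]<130: continue
            print(k,n,ce.round(1),s[:5], onz(c,ce,6).round(0) )
a=T["bgr"][150:320,340:500]; cv2.imwrite("pics/crop1.png",cv2.resize(a,None,fx=3.5,fy=3.5,interpolation=cv2.INTER_CUBIC))
b=S["bgr"][150:240,230:400]; cv2.imwrite("pics/crop1s.png",cv2.resize(b,None,fx=4.5,fy=4.5,interpolation=cv2.INTER_CUBIC))
E
```

```text
yellow top [143.9 178.7] [114 168  63  21 830] [591. 362.   6.]
yellow top [219.8 181.7] [206 172  28  20 526] [581. 135.   6.]
yellow top [139.8 217.4] [130 207  21  22 367] [475. 373.   6.]
yellow top [222.5 220.6] [183 209  73  26 995] [464. 127.   6.]
yellow side [285.2 262.9] [272 240  32  50 711] [463. 135.   6.]
yellow side [243.6 260.1] [231 251  26  19 377] [579. 135.   6.]
yellow side [221.1 316.9] [200 290  41  54 863] [590. 365.   6.]
yellow side [268.1 323. ] [255 314  27  19 414] [474. 372.   6.]
copper top [542.7 102.5] [ 511    3   49  244 5216] [ 818. -849.    6.]
copper top [ 9.7 97.4] [   0   38   25  120 2290] [837. 764.   6.]
copper top [327.2  99.8] [313  94  25  19 195] [ 828. -190.    6.]
copper top [282.4 100.3] [271  96  25  11 166] [827. -54.   6.]
copper top [216.3 112.7] [215 109   4   8  23] [789. 145.   6.]
copper top [274.5 118.3] [272 114   6   9  44] [772. -30.   6.]
copper top [297.6 120.5] [294 117   8   8  53] [ 765. -100.    6.]
copper top [312.3 119.8] [309 116   8   8  51] [ 767. -144.    6.]
copper top [335.2 120.5] [333 116   6  10  45] [ 765
[... 855 characters left out ...]
] [292 197   4  13  35] [ 474. -189.    6.]
red side [306.2 203.6] [304 198   5  13  37] [ 434. -189.    6.]
green side [418. 133.] [411  78  15 110 334] [  24. -809.    6.]
green side [396.6 157. ] [389 143  17  24 111] [ 124. -570.    6.]
green side [391.6 174.5] [387 165  12  20  81] [ 150. -423.    6.]
green side [401.9 179. ] [399 168   7  22  65] [ 116. -393.    6.]
green side [307.1 180.5] [301 176  13   9  67] [ 445. -348.    6.]
green side [397.1 202. ] [391 199  13   6  31] [ 142. -230.    6.]
green side [405.6 233.3] [394 229  23  12  72] [127. -48.   6.]
green side [444.7 267.7] [441 264  10   7  21] [ 35. 108.   6.]
green side [456.7 269.7] [452 265  10   8  24] [  5. 113.   6.]
```

View pics/crop1.png

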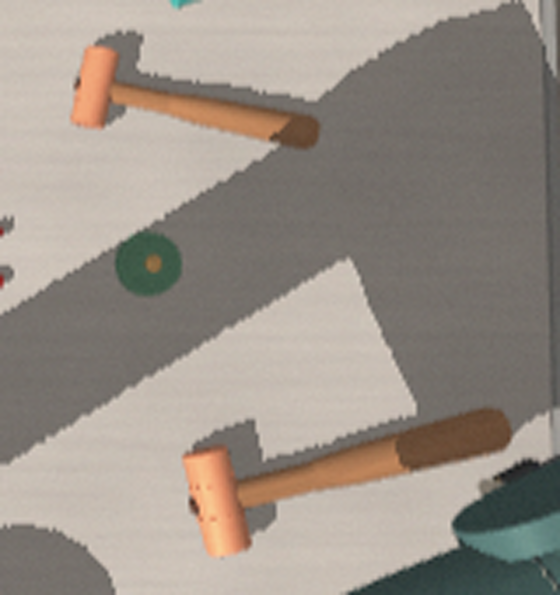

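View pics/crop1s.png

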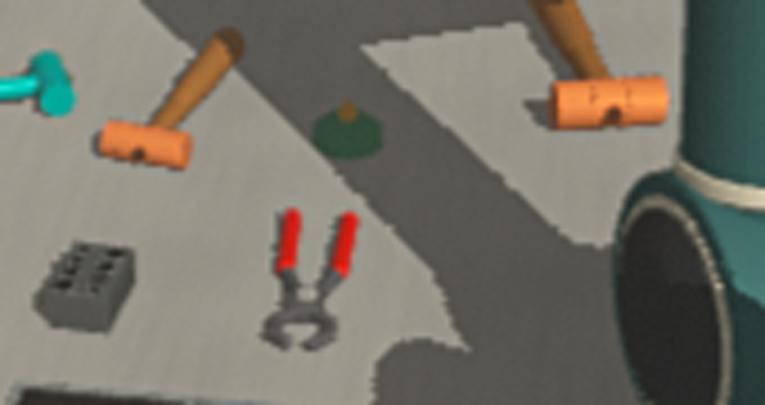

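The crop confirms it: the copper mallet with its head near top-view px (367,178) is about 210 mm long, against about 280 mm for the other. It is the one meant. Next come detailed crops of the block, pliers and lid.

```bash
python3 - <<'E'
from h import *
T=grab("top","b");S=grab("side","b")
a=T["bgr"][155:240,275:395]; cv2.imwrite("pics/crop2.png",cv2.resize(a,None,fx=6.5,fy=6.5,interpolation=cv2.INTER_CUBIC))
b=S["bgr"][165:235,235:325]; cv2.imwrite("pics/crop2s.png",cv2.resize(b,None,fx=8,fy=8,interpolation=cv2.INTER_CUBIC))
# mallet
best=[x for x in blobs(mask(T,*COL["copper"]),300) if 350<x[0][0]<440 and x[0][1]<220][0]
ys,xs=np.nonzero(best[2]); P=np.array([onz(T,(x,y),15)[:2] for x,y in zip(xs,ys)])
hue=T["hsv"][ys,xs]
u=np.array([0.,1]); 
for _ in range(6):
    s=P@u; hd=s.max()
    H=P[s<hd-50]; m=H.mean(0); 
    vx,vy,x0,y0=cv2.fitLine(H.astype(np.float32),cv2.DIST_L2,0,.01,.01).ravel()
    u=np.array([vx,vy])*np.sign(vy)
s=(P-m)@u; n=np.array([-u[1],u[0]]); w=(P-m)@n
print("u",u,"yaw",np.degrees(np.arctan2(u[1],u[0])),"ext",s.min(),s.max(),"len",np.ptp(s))
hp=P[s>s.max()-28]; print("head centre",hp.mean(0),"lat",((hp-m)@n).mean(),np.ptp((hp-m)@n))
hr=cv2.minAreaRect(hp.astype(np.float32));print(hr)
for k in range(int(s.min()),int(s.max()),8): print(round(k-s.max()),end=" "); q=w[(s>=k)&(s<k+8)]; print(q.mean().round(1),np.ptp(q).round(0),end="; ")
print("\norigin est", m+u*((s.max()-1)-53)) 
# height via two views: head mask
bs=[x for x in blobs(mask(S,*COL["copper"]),200) if 240<x[0][0]<300 and x[0][1]>150][0]
def head(c,b):
    hsv=c["hsv"]; mm=b[2]&(hsv[...,2]>200)
    k=blobs(mm,20); return [ (x[0].round(1),x[1]) for x in k]
print(head(T,best),head(S,bs))
E
```

```text
u [0.21026121 0.9776452 ] yaw 77.862335 ext -76.48746065241919 136.66573240997573 len 213.1531930623949
head centre [ 599.49676154 -303.00764062] lat -0.6950552429696933 72.18140029419132
((600.255615234375, -302.1811828613281), (27.645259857177734, 72.18079376220703), 77.86741638183594)
-213 0.4 25.0; -205 -0.3 28.0; -197 0.3 31.0; -189 0.3 28.0; -181 -0.8 27.0; -173 0.2 28.0; -165 -0.1 28.0; -157 0.1 26.0; -149 -0.6 27.0; -141 0.7 25.0; -133 -0.1 27.0; -125 0.2 25.0; -117 0.4 25.0; -109 -0.3 25.0; -101 0.4 22.0; -93 0.2 21.0; -85 -0.1 20.0; -77 -0.3 17.0; -69 0.0 20.0; -61 -0.5 18.0; -53 -0.0 19.0; -45 -0.4 19.0; -37 -0.8 64.0; -29 -1.3 71.0; -21 -1.3 72.0; -13 -0.4 69.0; -5 1.4 61.0; 
origin est [ 590.57287967 -341.1950703 ]
[(array([365.5, 174.5]), array([360, 163,  12,  24, 177], dtype=int32))] [(array([261.7, 180.8]), array([253, 177,  19,   9, 101], dtype=int32))]
```

View pics/crop2.png

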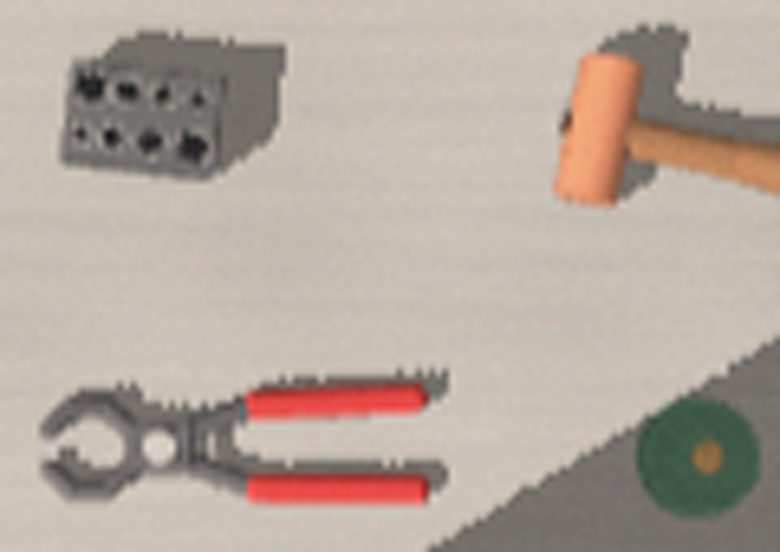

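View pics/crop2s.png

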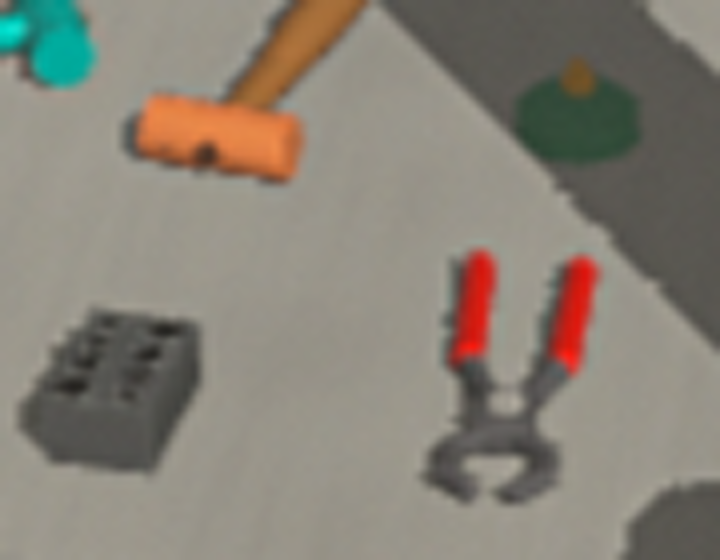

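```bash
cat > m.py <<'E'
from h import *
def tiles(T,z=6):
    V=T["hsv"][...,2]; m=(V<75)|mask(T,*COL["yellow"])
    m[:, :95]=0; m[:,265:]=0; m[:150]=0; m[250:]=0
    m=cv2.morphologyEx(m.astype(np.uint8),cv2.MORPH_OPEN,np.ones((3,3),np.uint8))
    out=[]
    for ce,s,b in blobs(m,1500):
        cnt=cv2.findContours(b.astype(np.uint8),0,2)[0]; cnt=max(cnt,key=cv2.contourArea)
        W=np.array([onz(T,p,z)[:2] for p in cnt[:,0,:]],np.float32)
        out.append((ce,cv2.minAreaRect(W)))
    return out
E
python3 - <<'E'
from m import *
T=grab("top");S=grab("side")
for t in tiles(T): print("tile",t)
print("yellow tri:")
Y=lambda c:sorted([x for x in blobs(mask(c,*COL["yellow"]),300)],key=lambda x:x[1][4])
for n,i in(("lid",0),("block",1),("pl",2),("mal",3)):
    pass
yt={"pl":(143.9,178.7),"block":(219.8,181.7),"lid":(139.8,217.4),"mal":(222.5,220.6)}
ys={"pl":(221.1,316.9),"block":(243.6,260.1),"lid":(268.1,323.),"mal":(285.2,262.9)}
for k in yt: print(k,tri(T,yt[k],S,ys[k]))
red=lambda c:mask(c,(0,150,100),(6,255,255))|mask(c,(172,150,100),(180,255,255))
for c in(T,S):
  for b in blobs(red(c),20):
    if (c is T and 300<b[0][0]<350 and b[0][1]>200) or (c is S and b[0][1]>190 and b[0][0]<320): print("red",b[0],b[1], onz(c,b[0],7).round(1))
def pk(cr,p,s,o): return np.array(o)+(np.array(p)+.5)/s-.5
t=lambda x,y: pk(0,(x,y),6.5,(275,155)); s=lambda x,y: pk(0,(x,y),8,(235,165))
for n,a,b in [("head",(598,128),(217,138)),("spout",(707,457),(578,62)),("red1in",(248,405),(465,360)),("red2in",(248,488),(567,365)),("red1out",(427,397),(480,254)),("red2out",(428,490),(583,260)),
 ("blkTL",(78,62),(30,400)),("blkTR",(222,75),(95,312)),("blkBR",(208,170),(200,325)),("blkBL",(65,155),(155,412)),("rivet",(160,447),(495,427))]:
    X,e=tri(T,t(*a),S,s(*b)); print(n,X.round(1),e.round(1))
g=mask(T,(50,60,20),(90,255,160))
for b in blobs(g,100):
    if 370<b[0][0]<395 and 210<b[0][1]<240:
        cnt=max(cv2.findContours(b[2].astype(np.uint8),0,2)[0],key=cv2.contourArea)
        print("lid",b[0],b[1],cv2.minEnclosingCircle(cnt),onz(T,b[0],5),onz(T,b[0],16))
E
```

```text
tile (array([142.0188531 , 178.43872742]), ((591.8555908203125, 366.81982421875), (224.33682250976562, 105.0506591796875), 87.37130737304688))
tile (array([220.06852497, 181.62756485]), ((580.910400390625, 134.1969757080078), (224.0638427734375, 104.87107849121094), 87.41405487060547))
tile (array([140.05853474, 217.19410876]), ((475.9582214355469, 372.2777099609375), (224.3761749267578, 105.05522918701172), 87.39417266845703))
tile (array([218.18862042, 220.34411535]), ((465.15618896484375, 139.76947021484375), (223.5802459716797, 104.98064422607422), 87.36505889892578))
yellow tri:
pl (array([590.98213519, 362.22438671,   3.16314995]), np.float64(0.09157815636711468))
block (array([579.80988021, 134.89035011,   6.00016382]), np.float64(1.5027954447934633))
lid (array([474.69676722, 372.91596458,   6.30459033]), np.float64(0.7057843540204436))
mal (array([463.90939578, 127.61051408,   0.54809382]), np.float64(0.2854102140582552))
red [326.12 216.15] [313 214  28   5 100] [ 475.2 -182.9    7. ]
red [326.5 229.5] [313 228  28   4 108] [ 435.3 -183.6    7. ]
red [293.8125     203.14583333] [291 197   6  13  48] [ 474.  -186.4    7. ]
red [306.26 203.7 ] [304 197   6  15  50] [ 433.4 -187.1    7. ]
head [ 599.3 -304.8   15.8] 0.7
spout [ 446.8 -347.9   38.3] 1.5
red1in [ 473.  -142.6    9.1] 0.4
red2in [ 433.6 -142.3    9.4] 3.0
red1out [ 476.  -225.    10.5] 0.7
red2out [ 433.2 -225.    10.2] 0.7
blkTL [631.2 -64.7  27.9] 3.0
blkTR [ 621.5 -130.8   29.3] 3.7
blkBR [ 577.9 -124.    30. ] 3.7
blkBL [584.9 -59.   29.4] 4.2
rivet [ 455.4 -102.     4.1] 2.3
lid [381.69014085 224.99061033] [373 217  19  17 213] ((382.0, 225.0), 9.055485725402832) [ 447.68060407 -349.98579398    5.        ] [ 447.55306026 -347.66725938   16.        ]
```

```bash
cat >> h.py <<'E'
from scipy.spatial.transform import Rotation as Ro
def yaw():
    s=env.sense(); R=Ro.from_rotvec(s["tcp_rot"]).as_matrix()
    return np.degrees(np.arctan2(R[1,1],R[0,1])),s,R
def st():
    y,s,R=yaw(); print("t",round(s["t"],2),"p",s["ee_pos"].round(1),"jawyaw",round(y,2),"down",R[:,0].round(3),"q",np.degrees(s["joint_pos"]).round(1),"F",s["force"].round(1),"w",round(s["width"],1))
E
python3 - <<'E'
from m import *
st()
T=grab("top")
# block: cups
g=cv2.cvtColor(T["bgr"],cv2.COLOR_BGR2GRAY); 
a=g[155:185,280:325]
print(a[3:28,2:38])
E
```

```text
t 0.4 p [ 298.3 -605.5  237.6] jawyaw -63.77 down [-0.  0. -1.] q [-65.9   6.6  82.6   0.   90.8  -2.2] F [-0.1  0.4  0.5] w 93.1
[[194 195 196 195 193 192 193 193 194 192 194 193 193 193 190 191 191 191
  193 191 191 192 192 193 194 191 191 191 195 190 193 192 191 191 191 193]
 [196 196 196 194 194 193 192 191 192 192 190 191 191 191 169 169 167 168
  169 190 169 189 189 191 190 192 189 189 190 187 190 189 188 192 188 189]
 [197 196 194 196 194 194 195 194 193 192 191 169 169 170 111 114 112 116
  112 172 113 170 169 170 170 173 171 193 167 192 191 193 192 192 190 191]
 [196 194 196 196 195 194 193 194 193 192 171 115 114 115 111 112 113 113
  111 112 113 112 111 111 111 115 112 171 113 171 169 170 171 173 172 173]
 [196 195 195 194 194 194 193 194 194 170 115 113 113 112 114 112 114 112
  111 111 109 111 113 110 113 113 110 113 113 111 111 113 113 113 111 114]
 [196 196 195 195 184 183 183 172 170 112 115 113 111 113 112 113 114 113
  110 113 113 114 113 113 112 111 115 112 108 111 111 111 109 113 112 110]
 [194 195 193 194 152 145 143 112 108 106 103 103 104 108 105 113 113 110
  
[... 2055 characters left out ...]
 129 115 115 119  84 104 105
  114 117  80  45  46  44  86 129  95 113 110 112 111 147 192 189 193 188]
 [195 193 141 107 108 110 113 106 106 108 110 112 114 115 115 121 148 116
  115 116  93  82  69  58 128 131  94 112 113 144 143 191 190 189 191 190]
 [190 194 178 147 148 134 139 115 118 119 111 118 108 117 110 108 106 108
  106 110 109 115 108  97 132 108  98 112 146 191 193 192 189 191 190 191]
 [193 194 194 194 192 192 194 172 173 169 162 162 147 149 137 133 119 118
  126 111 107 106 114 108 105 111 145 145 190 190 192 191 190 191 190 189]
 [193 194 196 193 193 192 193 192 194 192 193 195 193 194 194 193 173 171
  177 159 145 147 147 135 132 156 192 190 193 192 189 189 190 188 190 191]]
```

>>> {"api": "step_arm", "payload": {
  "plan": [
    {"hand": -1,"dp": [36,34,-10],"angular": [0,0,-8]},
    {"hand": -1,"dp": [72,68,-20],"angular": [0,0,-16]},
    {"hand": -1,"dp": [108,102,-30],"angular": [0,0,-24]},
    {"hand": -1,"dp": [144,136,-40],"angular": [0,0,-32]},
    {"hand": -1,"dp": [180,170,-50],"angular": [0,0,-40]},
    {"hand": -1,"dp": [216,204,-60],"angular": [0,0,-48]},
    {"hand": -1,"dp": [252,238,-70],"angular": [0,0,-56]},
    {"hand": -1,"dp": [280,260,-80],"angular": [0,0,-64]}
  ]
}}

```text
t: 1.25
ee_pos: [579.9, -343.3, 157.5]
tcp_rot: [-1.839, 0.634, 1.838]
force: [-0.0, -1.3, -0.1]
width: 92.8
```

```bash
python3 - <<'E'
from m import *
st()
T=grab("top","x");print("block",onz(T,(296.5,172.8),30)); print("rivet",onz(T,(299.1,223.3),17))
E
```

```text
t 1.25 p [ 579.9 -343.3  157.5] jawyaw -128.04 down [ 0.001  0.    -1.   ] q [-32.8   8.3  88.3   0.   83.4  95.2] F [-0.  -1.3 -0.1] w 92.8
block [603.491222   -94.10384978  30.        ]
rivet [ 454.19319398 -101.20984941   17.        ]
```

>>> {"api": "step_arm", "payload": {
  "plan": [
    {"hand": -1,"dp": [6,6,-5],"angular": [0,0,-8]},
    {"hand": -1,"dp": [13,11,-10],"angular": [0,0,-16]},
    {"hand": -1,"dp": [13,11,-20],"angular": [0,0,-24]},
    {"hand": -1,"dp": [13,11,-30],"angular": [0,0,-32]},
    {"hand": -1,"dp": [13,11,-40],"angular": [0,0,-40]},
    {"hand": -1,"dp": [13,11,-50],"angular": [0,0,-48]},
    {"hand": -1,"dp": [13,11,-60],"angular": [0,0,-56]},
    {"hand": -1,"dp": [13,11,-60],"angular": [0,0,-64]}
  ]
}}

```text
t: 2.1
ee_pos: [595.1, -328.9, 93.5]
tcp_rot: [-1.038, 1.307, 1.041]
force: [0.5, -0.4, 0.6]
width: 93.1
```

```bash
python3 - <<'E'
from m import *
T=grab("top");S=grab("side");st()
a=T["bgr"][130:240,320:460]; b=S["bgr"][100:220,220:340]
cv2.imwrite("pics/c3.png",np.hstack([cv2.resize(a,(560,440),interpolation=2),np.zeros((440,2,3),np.uint8)])) 
cv2.imwrite("pics/c3s.png",cv2.resize(b,None,fx=4,fy=4,interpolation=2))
E
```

```text
t 2.2 p [ 595.5 -329.1   94.8] jawyaw 167.14 down [ 0.002  0.001 -1.   ] q [-3.110e+01  1.140e+01  9.080e+01  1.000e-01  7.780e+01  1.617e+02] F [-0.7 -0.7 -0.3] w 93.1
```

View pics/c3s.png

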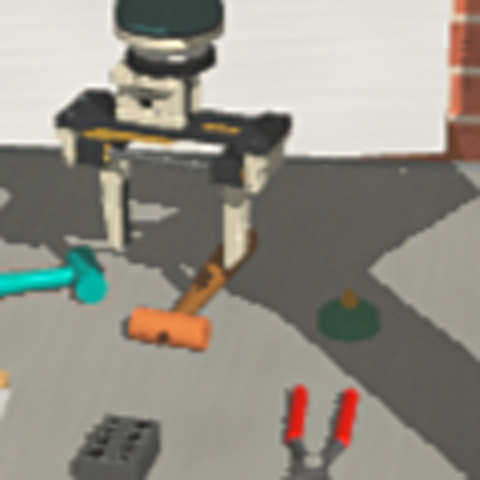

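The side view shows the gripper straddling the small mallet's neck, with the turquoise mallet clear of the left finger. Descending.

>>> {"api": "step_arm", "payload": {
  "plan": [
    {"hand": -1,"dp": [-2,-2,-15],"angular": [0,0,0.8]},
    {"hand": -1,"dp": [-3,-3,-35],"angular": [0,0,0.8]},
    {"hand": -1,"dp": [-3,-3,-55],"angular": [0,0,0.8]},
    {"hand": -1,"dp": [-3,-3,-66],"angular": [0,0,0.8]},
    {"hand": -1,"dp": [-3,-3,-72],"angular": [0,0,0.8]},
    {"hand": -1,"dp": [-3,-3,-72],"angular": [0,0,0.8]},
    {"hand": -1,"dp": [-3,-3,-72],"angular": [0,0,0.8]}
  ]
}}

```text
t: 2.9
ee_pos: [592.9, -332.3, 23.5]
tcp_rot: [-1.054, 1.299, 1.052]
force: [-0.1, 0.6, 1.0]
width: 92.9
```

>>> {"api": "step_arm", "payload": {
  "plan": [
    {"hand": 0,"dp": [0,0,0],"angular": [0,0,0]},
    {"hand": 0.5,"dp": [0,0,0],"angular": [0,0,0]},
    {"hand": 1,"dp": [0,0,0],"angular": [0,0,0]},
    {"hand": 1,"dp": [0,0,0],"angular": [0,0,0]},
    {"hand": 1,"dp": [0,0,0],"angular": [0,0,0]},
    {"hand": 1,"dp": [0,0,0],"angular": [0,0,0]},
    {"hand": 1,"dp": [0,0,0],"angular": [0,0,0]},
    {"hand": 1,"dp": [0,0,0],"angular": [0,0,0]}
  ],
  "force": 50
}}

```text
t: 3.7
ee_pos: [592.9, -332.3, 23.5]
tcp_rot: [-1.054, 1.299, 1.052]
force: [0.3, -0.5, 0.5]
width: 33.5
```

```bash
python3 -c "
from m import *
st()"
```

```text
t 3.7 p [ 592.9 -332.3   23.5] jawyaw 167.99 down [ 0.002  0.001 -1.   ] q [-3.150e+01  1.470e+01  9.390e+01  1.000e-01  7.130e+01  1.605e+02] F [ 0.3 -0.5  0.5] w 33.5
```

>>> {"api": "step_arm", "payload": {
  "plan": [
    {"hand": 1,"dp": [0,0,0],"angular": [0,0,0]},
    {"hand": 1,"dp": [0,0,0],"angular": [0,0,0]},
    {"hand": 1,"dp": [0,0,0],"angular": [0,0,0]},
    {"hand": 1,"dp": [0,0,0],"angular": [0,0,0]},
    {"hand": 1,"dp": [0,0,0],"angular": [0,0,0]}
  ]
}}

```text
t: 4.2
ee_pos: [592.9, -332.3, 23.5]
tcp_rot: [-1.054, 1.299, 1.052]
force: [0.3, 0.4, -0.9]
width: 17.7
```

>>> {"api": "step_arm", "payload": {
  "plan": [
    {"hand": 1,"dp": [0,0,4],"angular": [0,0,0]},
    {"hand": 1,"dp": [0,0,10],"angular": [0,0,0]},
    {"hand": 1,"dp": [0,0,20],"angular": [0,0,0]},
    {"hand": 1,"dp": [0,0,35],"angular": [0,0,0]},
    {"hand": 1,"dp": [0,0,50],"angular": [0,0,0]},
    {"hand": 1,"dp": [0,0,65],"angular": [0,0,0]},
    {"hand": 1,"dp": [0,0,75],"angular": [0,0,0]},
    {"hand": 1,"dp": [0,0,80],"angular": [0,0,0]}
  ]
}}

```text
t: 5.0
ee_pos: [593.2, -332.5, 105.3]
tcp_rot: [-1.055, 1.298, 1.051]
force: [0.4, 0.2, -3.9]
width: 17.9
```

```bash
python3 -c "
from m import *
st()
S=grab('side');T=grab('top')
a=T['bgr'][130:240,320:460]; b=S['bgr'][100:220,220:360]
cv2.imwrite('pics/c4.png',np.vstack([cv2.resize(a,(400,300)),cv2.resize(b,(400,300))]))"
```

```text
t 5.0 p [ 593.2 -332.5  105.3] jawyaw 167.98 down [ 0.004  0.    -1.   ] q [-3.150e+01  1.080e+01  9.040e+01  1.000e-01  7.860e+01  1.605e+02] F [ 0.4  0.2 -3.9] w 17.9
```

View pics/c4.png

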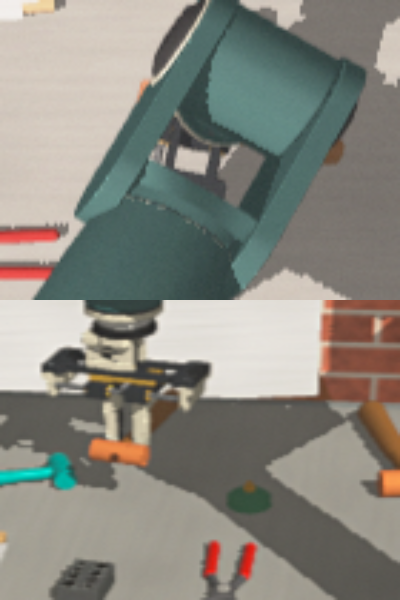

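Held: width is 17.9 mm and the load about 4 N. Carrying and turning by +189°.

>>> {"api": "step_arm", "payload": {
  "plan": [
    {"hand": 1,"dp": [-5,17,1],"angular": [0,0,8]},
    {"hand": 1,"dp": [-11,34,2],"angular": [0,0,16]},
    {"hand": 1,"dp": [-16,51,3],"angular": [0,0,24]},
    {"hand": 1,"dp": [-22,68,4],"angular": [0,0,32]},
    {"hand": 1,"dp": [-27,85,5],"angular": [0,0,40]},
    {"hand": 1,"dp": [-33,102,5],"angular": [0,0,48]},
    {"hand": 1,"dp": [-38,119,5],"angular": [0,0,56]},
    {"hand": 1,"dp": [-44,136,5],"angular": [0,0,64]}
  ]
}}

```text
t: 5.9
ee_pos: [548.5, -195.6, 108.5]
tcp_rot: [-1.84, 0.625, 1.843]
force: [0.2, 0.3, -4.5]
width: 17.3
```

>>> {"api": "step_arm", "payload": {
  "plan": [
    {"hand": 1,"dp": [-5,17,0],"angular": [0,0,8]},
    {"hand": 1,"dp": [-11,34,0],"angular": [0,0,16]},
    {"hand": 1,"dp": [-16,51,0],"angular": [0,0,24]},
    {"hand": 1,"dp": [-22,68,0],"angular": [0,0,32]},
    {"hand": 1,"dp": [-27,85,0],"angular": [0,0,40]},
    {"hand": 1,"dp": [-33,102,0],"angular": [0,0,48]},
    {"hand": 1,"dp": [-38,119,0],"angular": [0,0,56]},
    {"hand": 1,"dp": [-44,136,0],"angular": [0,0,64]}
  ]
}}

```text
t: 6.7
ee_pos: [503.9, -58.9, 107.8]
tcp_rot: [1.96, 0.468, -1.968]
force: [-0.7, -0.6, -3.9]
width: 17.6
```

```bash
python3 -c "
from m import *
st()"
```

```text
t 6.7 p [503.9 -58.9 107.8] jawyaw -63.36 down [-0.004  0.002 -1.   ] q [-9.600e+00 -1.070e+01  1.117e+02  1.000e-01  7.930e+01  5.380e+01] F [-0.7 -0.6 -3.9] w 17.6
```

>>> {"api": "step_arm", "payload": {
  "plan": [
    {"hand": 1,"dp": [-5,18,0],"angular": [0,0,8]},
    {"hand": 1,"dp": [-11,38,0],"angular": [0,0,16]},
    {"hand": 1,"dp": [-16,58,0],"angular": [0,0,24]},
    {"hand": 1,"dp": [-22,78,0],"angular": [0,0,32]},
    {"hand": 1,"dp": [-28,98,0],"angular": [0,0,40]},
    {"hand": 1,"dp": [-35,118,0],"angular": [0,0,48]},
    {"hand": 1,"dp": [-41,134,0],"angular": [0,0,56]},
    {"hand": 1,"dp": [-41.5,136,0],"angular": [0,0,60.8]}
  ]
}}

```text
t: 7.5
ee_pos: [461.6, 78.5, 107.1]
tcp_rot: [1.233, 1.193, -1.241]
force: [-0.7, 0.2, -4.2]
width: 17.7
```

>>> {"api": "step_arm", "payload": {
  "plan": [
    {"hand": 1,"dp": [0,0,-8],"angular": [0,0,0]},
    {"hand": 1,"dp": [0,0,-20],"angular": [0,0,0]},
    {"hand": 1,"dp": [0,0,-30],"angular": [0,0,0]},
    {"hand": 1,"dp": [0,0,-40],"angular": [0,0,0]},
    {"hand": 1,"dp": [0,0,-45],"angular": [0,0,0]},
    {"hand": 1,"dp": [0,0,-45],"angular": [0,0,0]}
  ]
}}

```text
t: 8.1
ee_pos: [461.2, 78.3, 61.1]
tcp_rot: [1.233, 1.193, -1.243]
force: [0.9, -1.3, -4.4]
width: 17.5
```

```bash
python3 -c "
from m import *
st()
S=grab('side');T=grab('top')
a=T['bgr'][160:250,90:290]; b=S['bgr'][170:370,180:330]
cv2.imwrite('pics/c5.png',cv2.resize(a,None,fx=4,fy=4));cv2.imwrite('pics/c5s.png',cv2.resize(b,None,fx=3,fy=3,interpolation=2))"
```

```text
t 8.1 p [461.2  78.3  61.1] jawyaw -2.2 down [-0.006 -0.003 -1.   ] q [ 6.600e+00 -1.370e+01  1.188e+02 -1.000e-01  7.530e+01  8.800e+00] F [ 0.9 -1.3 -4.4] w 17.5
```

View pics/c5.png

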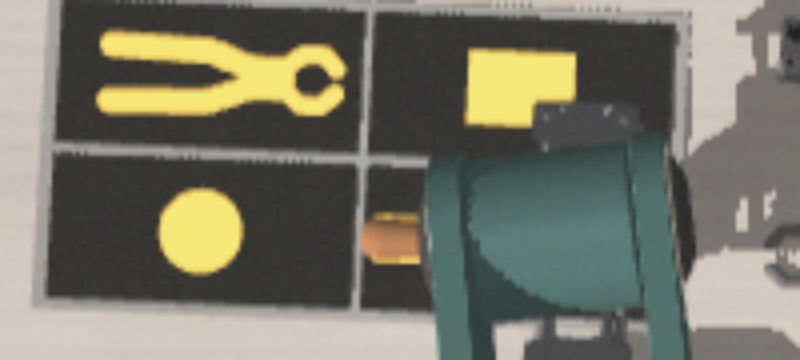

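View pics/c5s.png

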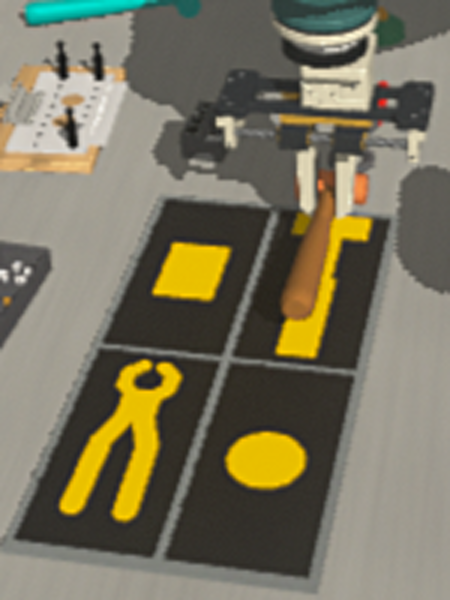

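```bash
python3 -c "
from m import *
S=grab('side');T=grab('top')
for c,lim in((T,(170,200,200,240)),(S,(265,300,225,280))):
  m=mask(c,(3,80,50),(17,255,255))
  for b in blobs(m,20):
    if lim[0]<b[0][0]<lim[1] and lim[2]<b[0][1]<lim[3]:
      ys,xs=np.nonzero(b[2]); print(b[0],b[1])
      print([(r,xs[ys==r].min(),xs[ys==r].max()) for r in range(ys.min(),ys.max()+1)])
print(tri(T,(181,220),S,(278.3,271.7)))
for z in(20,40,60,100): print(proj(S,(469,240,z)),proj(T,(469,240,z)))
"
```

```text
[186.88148148 219.22222222] [180 214  15  11 135]
[(214, np.int64(182), np.int64(183)), (215, np.int64(181), np.int64(193)), (216, np.int64(181), np.int64(193)), (217, np.int64(180), np.int64(193)), (218, np.int64(180), np.int64(193)), (219, np.int64(180), np.int64(194)), (220, np.int64(180), np.int64(194)), (221, np.int64(180), np.int64(194)), (222, np.int64(181), np.int64(194)), (223, np.int64(181), np.int64(194)), (224, np.int64(182), np.int64(189))]
[282.82366589 253.88399072] [273 226  19  50 431]
[(226, np.int64(286), np.int64(290)), (227, np.int64(286), np.int64(291)), (228, np.int64(286), np.int64(291)), (229, np.int64(286), np.int64(291)), (230, np.int64(285), np.int64(291)), (231, np.int64(285), np.int64(290)), (232, np.int64(286), np.int64(290)), (233, np.int64(286), np.int64(290)), (234, np.int64(286), np.int64(290)), (235, np.int64(286), np.int64(291)), (236, np.int64(286), np.int64(291)), (237, np.int64(286), np.int64(291)), (238, np.int64(285), np.int64(291)), (239, np.int64(285), np.int64(291)), (240, np.int64(285), np.int64(291)), (241, np.int64(284), np.int64(290)),
[... 1324 characters left out ...]
(298), np.int64(301)), (228, np.int64(298), np.int64(302)), (229, np.int64(298), np.int64(302)), (230, np.int64(298), np.int64(302)), (231, np.int64(298), np.int64(302)), (232, np.int64(298), np.int64(302)), (233, np.int64(298), np.int64(302)), (234, np.int64(298), np.int64(301)), (235, np.int64(298), np.int64(301)), (236, np.int64(297), np.int64(301)), (237, np.int64(298), np.int64(301))]
(array([465.98482146, 241.56233534,  58.25672213]), np.float64(1.4182889608896043))
[277.74962315 283.0628905 ] [183.78453683 219.03090942]
[277.6095481  276.92993432] [182.61336049 218.86325411]
[277.46721791 270.69824059] [181.41088634 218.69111848]
[277.1755707  257.92894663] [178.90688849 218.33266815]
```

>>> {"api": "step_arm", "payload": {
  "plan": [
    {"hand": 1,"dp": [1.2,-1.2,-6],"angular": [-1.3,-0.3,-0.4]},
    {"hand": 1,"dp": [1.2,-1.2,-13],"angular": [-1.3,-0.3,-0.4]},
    {"hand": 1,"dp": [1.2,-1.2,-20],"angular": [-1.3,-0.3,-0.4]},
    {"hand": 1,"dp": [1.2,-1.2,-25],"angular": [-1.3,-0.3,-0.4]},
    {"hand": 1,"dp": [1.2,-1.2,-28],"angular": [-1.3,-0.3,-0.4]},
    {"hand": 1,"dp": [1.2,-1.2,-29],"angular": [-1.3,-0.3,-0.4]},
    {"hand": 1,"dp": [1.2,-1.2,-29],"angular": [-1.3,-0.3,-0.4]},
    {"hand": 1,"dp": [1.2,-1.2,-29],"angular": [-1.3,-0.3,-0.4]}
  ]
}}

```text
t: 9.1
ee_pos: [463.2, 77.3, 33.9]
tcp_rot: [1.225, 1.167, -1.252]
force: [-1.0, -0.6, -3.7]
width: 18.1
```

```bash
python3 -c "
from m import *
st()
S=grab('side')
b=S['bgr'][170:320,220:330]
cv2.imwrite('pics/c6s.png',cv2.resize(b,None,fx=4,fy=4,interpolation=2))"
```

```text
t 9.1 p [463.2  77.3  33.9] jawyaw -2.58 down [ 0.002 -0.025 -1.   ] q [  7.2 -11.9 120.   -1.5  72.   10.3] F [-1.  -0.6 -3.7] w 18.1
```

View pics/c6s.png

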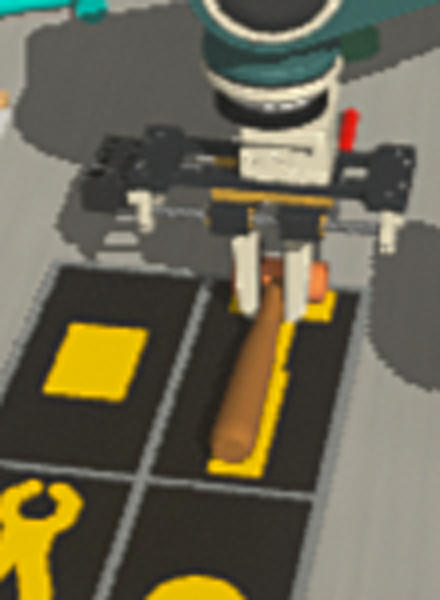

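>>> {"api": "step_arm", "payload": {
  "plan": [
    {"hand": 1,"dp": [-0.5,0,-1],"angular": [0,0,0]},
    {"hand": 1,"dp": [-0.5,0,-2],"angular": [0,0,0]},
    {"hand": 1,"dp": [-0.5,0,-3],"angular": [0,0,0]},
    {"hand": 1,"dp": [-0.5,0,-3.5],"angular": [0,0,0]},
    {"hand": 1,"dp": [-0.5,0,-3.5],"angular": [0,0,0]}
  ]
}}

```text
t: 9.65
ee_pos: [462.7, 77.3, 30.3]
tcp_rot: [1.225, 1.167, -1.252]
force: [0.2, -0.3, -2.7]
width: 17.6
```

```bash
python3 -c "
from m import *
st(); print(env.sense()['moment'])"
```

```text
t 9.65 p [462.7  77.3  30.3] jawyaw -2.57 down [ 0.002 -0.025 -1.   ] q [  7.2 -11.7 120.2  -1.5  71.6  10.3] F [ 0.2 -0.3 -2.7] w 17.6
[ 0.03707135 -0.07076175 -0.01632436]
```

Contact is beginning (load 4.4 → 2.7 N). Another 1 mm down, then open slowly.

>>> {"api": "step_arm", "payload": {
  "plan": [
    {"hand": 1,"dp": [0,0,-0.7],"angular": [0,0,0]},
    {"hand": 1,"dp": [0,0,-1.2],"angular": [0,0,0]},
    {"hand": 1,"dp": [0,0,-1.2],"angular": [0,0,0]}
  ],
  "force": 50
}}

```text
t: 9.95
ee_pos: [462.9, 77.3, 29.5]
tcp_rot: [1.225, 1.167, -1.252]
force: [-3.0, -1.3, 1.9]
width: 17.9
```

>>> {"api": "step_arm", "payload": {
  "plan": [
    {"hand": 0.7,"dp": [0,0,0],"angular": [0,0,0]},
    {"hand": 0.5,"dp": [0,0,0],"angular": [0,0,0]},
    {"hand": 0.3,"dp": [0,0,0],"angular": [0,0,0]},
    {"hand": 0.2,"dp": [0,0,0],"angular": [0,0,0]},
    {"hand": 0.1,"dp": [0,0,0],"angular": [0,0,0]},
    {"hand": 0,"dp": [0,0,0],"angular": [0,0,0]},
    {"hand": -0.2,"dp": [0,0,0],"angular": [0,0,0]},
    {"hand": -0.2,"dp": [0,0,0],"angular": [0,0,0]}
  ]
}}

```text
t: 10.75
ee_pos: [462.8, 77.3, 29.5]
tcp_rot: [1.225, 1.167, -1.252]
force: [0.4, 0.1, -0.4]
width: 54.9
```

```bash
python3 -c "
from m import *
st()"
```

```text
t 10.75 p [462.8  77.3  29.5] jawyaw -2.58 down [ 0.002 -0.025 -1.   ] q [  7.2 -11.6 120.2  -1.5  71.5  10.3] F [ 0.4  0.1 -0.4] w 54.9
```

>>> {"api": "step_arm", "payload": {
  "plan": [
    {"hand": -0.2,"dp": [0,0,10],"angular": [0,0,0]},
    {"hand": -0.2,"dp": [0,0,30],"angular": [0,0,0]},
    {"hand": -0.4,"dp": [0,0,60],"angular": [0.7,0,0]},
    {"hand": -1,"dp": [0,-30,75],"angular": [1.4,0.1,1]},
    {"hand": -1,"dp": [-2,-75,75],"angular": [1.4,0.1,2]},
    {"hand": -1,"dp": [-5,-120,75],"angular": [1.4,0.1,3]},
    {"hand": -1,"dp": [-8,-160,70],"angular": [1.4,0.1,3]},
    {"hand": -1,"dp": [-8,-178,60],"angular": [1.4,0.1,3]}
  ]
}}

```text
t: 11.55
ee_pos: [454.8, -103.5, 90.9]
tcp_rot: [1.205, 1.208, -1.204]
force: [0.9, 0.5, 0.7]
width: 92.6
```

```bash
cat >> m.py <<'E'
def wpts(T,m,z):
    ys,xs=np.nonzero(m); return np.array([onz(T,(x,y),z)[:2] for x,y in zip(xs,ys)])
def malletfit(T,lim):
    b=max([x for x in blobs(mask(T,(3,80,50),(17,255,255)),200) if lim[0]<x[0][0]<lim[1] and lim[2]<x[0][1]<lim[3]],key=lambda x:x[1][4])
    P=wpts(T,b[2],21)
    vx,vy,x0,y0=cv2.fitLine(P[P[:,1]>115].astype(np.float32),cv2.DIST_L2,0,.01,.01).ravel()
    u=np.array([vx,vy])*-np.sign(vy); m=np.array([x0,y0]); s=(P-m)@u; n=np.array([-u[1],u[0]])
    print("mallet yaw",np.degrees(np.arctan2(u[1],u[0])),"len",np.ptp(s),"origin",m+u*((s.max()+s.min())/2+51), "lat head",((P-m)@n)[s>s.max()-25].mean())
E
python3 -c "
from m import *
st()
S=grab('side');T=grab('top')
malletfit(T,(180,260,205,240))
a=T['bgr'][160:260,90:310]; b=S['bgr'][170:320,220:330]
cv2.imwrite('pics/c7.png',cv2.resize(a,None,fx=3.6,fy=3.6,interpolation=2));cv2.imwrite('pics/c7s.png',cv2.resize(b,None,fx=4,fy=4,interpolation=2))"
```

```text
t 11.55 p [ 454.8 -103.5   90.9] jawyaw 0.31 down [ 0.003 -0.002 -1.   ] q [-15.9 -15.9 117.6  -0.   78.1 -16.2] F [0.9 0.5 0.7] w 92.6
mallet yaw -93.08048 len 212.917469417821 origin [463.40481863  87.87106931] lat head 1.3802770852963318
```

View pics/c7.png

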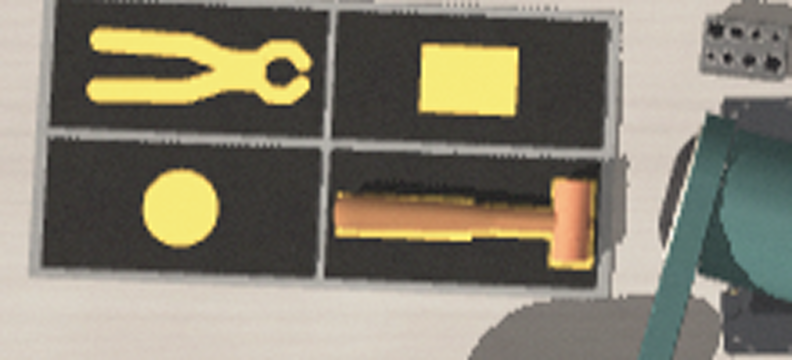

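View pics/c7s.png

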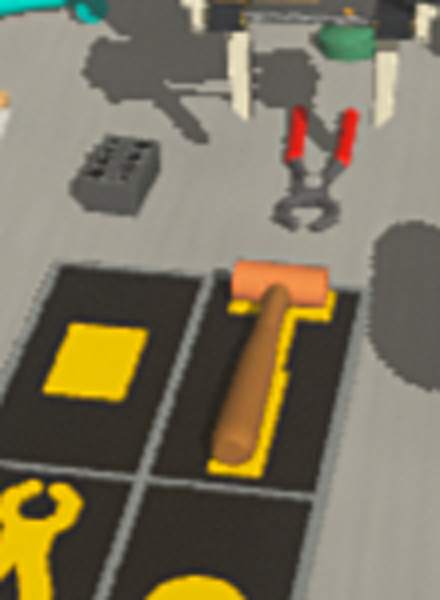

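The mallet lies flat within its silhouette (top view), within about 1 mm and 0.5° of the target. Next, the pliers: the fingers straddle the hinge.

>>> {"api": "step_arm", "payload": {
  "plan": [
    {"hand": -1,"dp": [0,2,-15],"angular": [0,0,0.1]},
    {"hand": -1,"dp": [0,2,-35],"angular": [0,0,0.1]},
    {"hand": -1,"dp": [0,2,-55],"angular": [0,0,0.1]},
    {"hand": -0.5,"dp": [0,2,-65],"angular": [0,0,0.1]},
    {"hand": 0,"dp": [0,2,-70],"angular": [0,0,0.1]},
    {"hand": 0,"dp": [0,2,-70.3],"angular": [0,0,0.1]},
    {"hand": 0,"dp": [0,2,-70.3],"angular": [0,0,0.1]}
  ]
}}

```text
t: 12.35
ee_pos: [454.6, -100.1, 19.3]
tcp_rot: [1.204, 1.212, -1.204]
force: [-0.8, 0.3, -0.7]
width: 65.2
```

>>> {"api": "step_arm", "payload": {
  "plan": [
    {"hand": 1,"dp": [0,0,0],"angular": [0,0,0]},
    {"hand": 1,"dp": [0,0,0],"angular": [0,0,0]},
    {"hand": 1,"dp": [0,0,0],"angular": [0,0,0]},
    {"hand": 1,"dp": [0,0,0],"angular": [0,0,0]},
    {"hand": 1,"dp": [0,0,0],"angular": [0,0,0]},
    {"hand": 1,"dp": [0,0,0],"angular": [0,0,0]},
    {"hand": 1,"dp": [0,0,0],"angular": [0,0,0]},
    {"hand": 1,"dp": [0,0,0],"angular": [0,0,0]}
  ],
  "force": 50
}}

```text
t: 13.15
ee_pos: [454.6, -100.1, 19.3]
tcp_rot: [1.204, 1.212, -1.204]
force: [0.6, -0.7, -0.1]
width: 23.4
```

```bash
python3 -c "
from m import *
st()"
```

```text
t 13.15 p [ 454.6 -100.1   19.3] jawyaw 0.39 down [ 0.001 -0.001 -1.   ] q [-15.5 -11.6 121.2  -0.   70.3 -15.9] F [ 0.6 -0.7 -0.1] w 23.4
```

>>> {"api": "step_arm", "payload": {
  "plan": [
    {"hand": 1,"dp": [0,0,4],"angular": [0,0,0]},
    {"hand": 1,"dp": [0,0,12],"angular": [0,0,0]},
    {"hand": 1,"dp": [0,0,25],"angular": [0,0,0]},
    {"hand": 1,"dp": [0,0,40],"angular": [0,0,0]},
    {"hand": 1,"dp": [0,0,55],"angular": [0,0,0]},
    {"hand": 1,"dp": [0,0,70],"angular": [0,0,0]},
    {"hand": 1,"dp": [0,0,80],"angular": [0,0,0]},
    {"hand": 1,"dp": [0,0,85],"angular": [0,0,0]}
  ]
}}

```text
t: 13.95
ee_pos: [455.0, -100.2, 105.8]
tcp_rot: [1.204, 1.21, -1.203]
force: [0.7, -0.3, -2.9]
width: 23.6
```

>>> {"api": "step_arm", "payload": {
  "plan": [
    {"hand": 1,"dp": [5,17,0],"angular": [0,0,7.5]},
    {"hand": 1,"dp": [11,35,0],"angular": [0,0,15]},
    {"hand": 1,"dp": [17,52,0],"angular": [0,0,22]},
    {"hand": 1,"dp": [22,70,0],"angular": [0,0,30]},
    {"hand": 1,"dp": [28,88,0],"angular": [0,0,37]},
    {"hand": 1,"dp": [33,105,0],"angular": [0,0,44]},
    {"hand": 1,"dp": [39,122,0],"angular": [0,0,52]},
    {"hand": 1,"dp": [45,140,0],"angular": [0,0,59]}
  ]
}}

```text
t: 14.75
ee_pos: [500.0, 40.5, 105.5]
tcp_rot: [0.415, 1.53, -0.413]
force: [-0.2, -0.4, -2.6]
width: 23.6
```

>>> {"api": "step_arm", "payload": {
  "plan": [
    {"hand": 1,"dp": [5,17,0],"angular": [0,0,7.5]},
    {"hand": 1,"dp": [11,35,0],"angular": [0,0,15]},
    {"hand": 1,"dp": [17,52,0],"angular": [0,0,22]},
    {"hand": 1,"dp": [22,70,0],"angular": [0,0,30]},
    {"hand": 1,"dp": [28,88,0],"angular": [0,0,37]},
    {"hand": 1,"dp": [33,105,0],"angular": [0,0,44]},
    {"hand": 1,"dp": [39,122,0],"angular": [0,0,52]},
    {"hand": 1,"dp": [45,140,0],"angular": [0,0,59]}
  ]
}}

```text
t: 15.55
ee_pos: [545.0, 181.1, 105.1]
tcp_rot: [-0.396, 1.535, 0.399]
force: [0.4, -0.8, -2.2]
width: 23.7
```

```bash
python3 -c "
from m import *
st()"
```

```text
t 15.55 p [545.  181.1 105.1] jawyaw 119.04 down [-0.001  0.001 -1.   ] q [ 1.580e+01 -2.000e+00  1.040e+02  1.000e-01  7.800e+01 -1.033e+02] F [ 0.4 -0.8 -2.2] w 23.7
```

>>> {"api": "step_arm", "payload": {
  "plan": [
    {"hand": 1,"dp": [5,17,0],"angular": [0,0,7.5]},
    {"hand": 1,"dp": [11,35,0],"angular": [0,0,15]},
    {"hand": 1,"dp": [17,52,0],"angular": [0,0,22]},
    {"hand": 1,"dp": [22,70,0],"angular": [0,0,30]},
    {"hand": 1,"dp": [28,88,0],"angular": [0,0,37]},
    {"hand": 1,"dp": [33,105,0],"angular": [0,0,44]},
    {"hand": 1,"dp": [40,125,0],"angular": [0,0,52]},
    {"hand": 1,"dp": [44.7,139,0],"angular": [0,0,58.4]}
  ]
}}

```text
t: 16.35
ee_pos: [589.7, 321.1, 104.4]
tcp_rot: [-1.18, 1.23, 1.182]
force: [1.2, -0.6, -3.5]
width: 23.9
```

>>> {"api": "step_arm", "payload": {
  "plan": [
    {"hand": 1,"dp": [0,0,-8],"angular": [0,0,0]},
    {"hand": 1,"dp": [0,0,-20],"angular": [0,0,0]},
    {"hand": 1,"dp": [0,0,-35],"angular": [0,0,0]},
    {"hand": 1,"dp": [0,0,-48],"angular": [0,0,0]},
    {"hand": 1,"dp": [0,0,-55],"angular": [0,0,0]},
    {"hand": 1,"dp": [0,0,-58],"angular": [0,0,0]},
    {"hand": 1,"dp": [0,0,-58],"angular": [0,0,0]}
  ]
}}

```text
t: 17.05
ee_pos: [589.7, 320.9, 46.1]
tcp_rot: [-1.18, 1.23, 1.182]
force: [-0.0, -0.3, -1.9]
width: 23.7
```

```bash
python3 -c "
from m import *
st()
S=grab('side');T=grab('top')
a=T['bgr'][150:260,90:310]; b=S['bgr'][200:370,180:330]
cv2.imwrite('pics/c8.png',cv2.resize(a,None,fx=3.6,fy=3.6,interpolation=2));cv2.imwrite('pics/c8s.png',cv2.resize(b,None,fx=3.5,fy=3.5,interpolation=2))"
```

```text
t 17.05 p [589.7 320.9  46.1] jawyaw 177.75 down [-0.003 -0.001 -1.   ] q [  26.4   12.7   94.     0.    73.4 -151.4] F [-0.  -0.3 -1.9] w 23.7
```

View pics/c8.png

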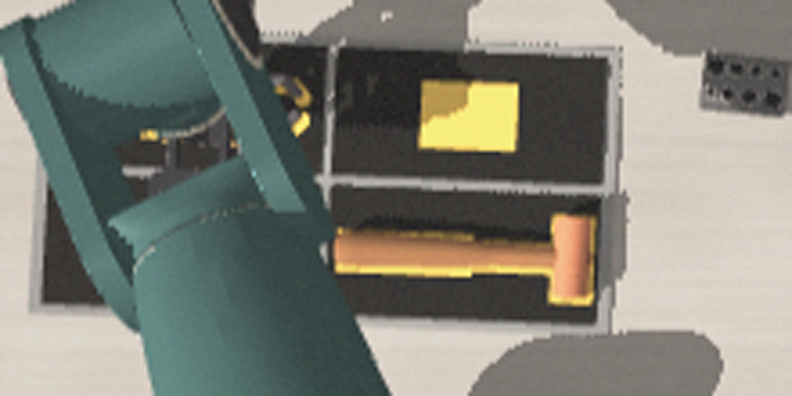

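View pics/c8s.png

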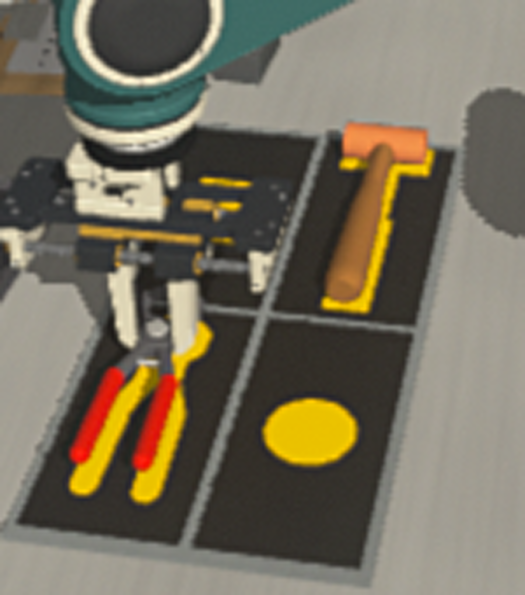

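>>> {"api": "step_arm", "payload": {
  "plan": [
    {"hand": 1,"dp": [0,0,-6],"angular": [0,0,-0.35]},
    {"hand": 1,"dp": [0,0,-12],"angular": [0,0,-0.35]},
    {"hand": 1,"dp": [0,0,-16],"angular": [0,0,-0.35]},
    {"hand": 1,"dp": [0,0,-18],"angular": [0,0,-0.35]},
    {"hand": 1,"dp": [0,0,-19],"angular": [0,0,-0.35]},
    {"hand": 1,"dp": [0,0,-19],"angular": [0,0,-0.35]}
  ]
}}

```text
t: 17.75
ee_pos: [590.0, 321.2, 28.0]
tcp_rot: [-1.175, 1.232, 1.177]
force: [-1.2, -0.3, -2.6]
width: 23.3
```

>>> {"api": "step_arm", "payload": {
  "plan": [
    {"hand": 1,"dp": [0,0,-0.5],"angular": [0,0,0]},
    {"hand": 1,"dp": [0,0,-1],"angular": [0,0,0]},
    {"hand": 1,"dp": [0,0,-1],"angular": [0,0,0]}
  ]
}}

```text
t: 18.05
ee_pos: [590.0, 321.2, 27.0]
tcp_rot: [-1.175, 1.232, 1.177]
force: [-1.0, -0.0, -2.3]
width: 23.5
```

```bash
python3 -c "
from m import *
st()"
```

```text
t 18.05 p [590.  321.2  27. ] jawyaw 177.42 down [-0.002 -0.    -1.   ] q [  26.4   13.8   94.7    0.    71.6 -151.1] F [-1.  -0.  -2.3] w 23.5
```

>>> {"api": "step_arm", "payload": {
  "plan": [
    {"hand": 1,"dp": [-0.3,-0.6,-0.6],"angular": [0,0,0]},
    {"hand": 1,"dp": [-0.3,-0.6,-1.2],"angular": [0,0,0]},
    {"hand": 1,"dp": [-0.3,-0.6,-1.6],"angular": [0,0,0]},
    {"hand": 1,"dp": [-0.3,-0.6,-1.6],"angular": [0,0,0]}
  ]
}}

```text
t: 18.45
ee_pos: [589.7, 320.6, 25.4]
tcp_rot: [-1.175, 1.232, 1.177]
force: [-1.1, -0.8, -2.4]
width: 23.6
```

```bash
python3 -c "
from m import *
st()"
```

```text
t 18.45 p [589.7 320.6  25.4] jawyaw 177.42 down [-0.002 -0.    -1.   ] q [  26.3   13.8   94.9    0.    71.5 -151.1] F [-1.1 -0.8 -2.4] w 23.6
```

>>> {"api": "step_arm", "payload": {
  "plan": [
    {"hand": 1,"dp": [0,0,-0.4],"angular": [0,0,0]},
    {"hand": 1,"dp": [0,0,-0.5],"angular": [0,0,0]},
    {"hand": 1,"dp": [0,0,-0.5],"angular": [0,0,0]}
  ]
}}

```text
t: 18.75
ee_pos: [589.8, 320.6, 25.4]
tcp_rot: [-1.175, 1.232, 1.177]
force: [-3.6, -2.2, 4.3]
width: 23.4
```

```bash
python3 -c "
from m import *
st()
st()"
```

```text
t 18.75 p [589.8 320.6  25.4] jawyaw 177.42 down [-0.002 -0.    -1.   ] q [  26.3   13.8   94.9    0.    71.5 -151.1] F [-3.6 -2.2  4.3] w 23.4
t 18.75 p [589.8 320.6  25.4] jawyaw 177.42 down [-0.002 -0.    -1.   ] q [  26.3   13.8   94.9    0.    71.5 -151.1] F [-3.6 -2.2  4.3] w 23.4
```

>>> {"api": "step_arm", "payload": {
  "plan": [
    {"hand": 0.6,"dp": [0,0,0.3],"angular": [0,0,0]},
    {"hand": 0.4,"dp": [0,0,0.3],"angular": [0,0,0]},
    {"hand": 0.2,"dp": [0,0,0.3],"angular": [0,0,0]},
    {"hand": 0.1,"dp": [0,0,0.3],"angular": [0,0,0]},
    {"hand": 0,"dp": [0,0,0.3],"angular": [0,0,0]},
    {"hand": 0,"dp": [0,0,0.3],"angular": [0,0,0]},
    {"hand": 0,"dp": [0,0,0.3],"angular": [0,0,0]}
  ]
}}

```text
t: 19.45
ee_pos: [589.8, 320.6, 25.6]
tcp_rot: [-1.175, 1.232, 1.177]
force: [-0.0, -0.2, -1.0]
width: 46.2
```

>>> {"api": "step_arm", "payload": {
  "plan": [
    {"hand": 0,"dp": [0,0,10],"angular": [0,0,0]},
    {"hand": 0,"dp": [0,0,30],"angular": [0,0,0]},
    {"hand": 0,"dp": [0,0,55],"angular": [0,0,0]},
    {"hand": 0,"dp": [0,0,80],"angular": [0,0,-4]},
    {"hand": 0,"dp": [0,-10,95],"angular": [0,0,-12]},
    {"hand": -0.5,"dp": [0,-35,95],"angular": [0,0,-20]},
    {"hand": -1,"dp": [0,-70,95],"angular": [0,0,-28]},
    {"hand": -1,"dp": [0,-110,95],"angular": [0,0,-36]}
  ]
}}

```text
t: 20.25
ee_pos: [589.7, 210.0, 121.6]
tcp_rot: [-0.696, 1.456, 0.698]
force: [0.8, -0.3, 0.7]
width: 65.9
```

>>> {"api": "step_arm", "payload": {
  "plan": [
    {"hand": -1,"dp": [0,-40,0],"angular": [0,0,-8]},
    {"hand": -1,"dp": [0,-80,0],"angular": [0,0,-16]},
    {"hand": -1,"dp": [5,-120,0],"angular": [0,0,-24]},
    {"hand": -1,"dp": [5,-160,0],"angular": [0,0,-32]},
    {"hand": -1,"dp": [10,-180,0],"angular": [0,0,-40]},
    {"hand": -1,"dp": [10,-200,0],"angular": [0,0,-48]},
    {"hand": -1,"dp": [10,-210,0],"angular": [0,0,-56]},
    {"hand": -1,"dp": [10,-220,0],"angular": [0,0,-64]}
  ]
}}

```text
t: 21.05
ee_pos: [599.7, -10.8, 122.5]
tcp_rot: [0.182, 1.562, -0.18]
force: [-1.0, 0.1, -0.2]
width: 92.7
```

```bash
python3 -c "
from m import *
st()
S=grab('side');T=grab('top')
a=T['bgr'][150:260,90:310]; b=S['bgr'][200:370,180:330]
cv2.imwrite('pics/c9.png',cv2.resize(a,None,fx=3.6,fy=3.6,interpolation=2));cv2.imwrite('pics/c9s.png',cv2.resize(b,None,fx=3.5,fy=3.5,interpolation=2))"
```

```text
t 21.05 p [599.7 -10.8 122.5] jawyaw 76.79 down [ 0.001  0.001 -1.   ] q [ -3.5   0.4  99.9   0.1  79.6 -80.3] F [-1.   0.1 -0.2] w 92.7
```

View pics/c9.png

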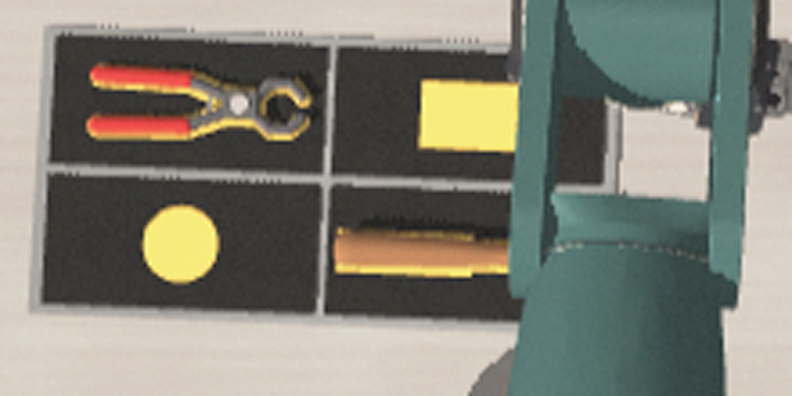

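View pics/c9s.png

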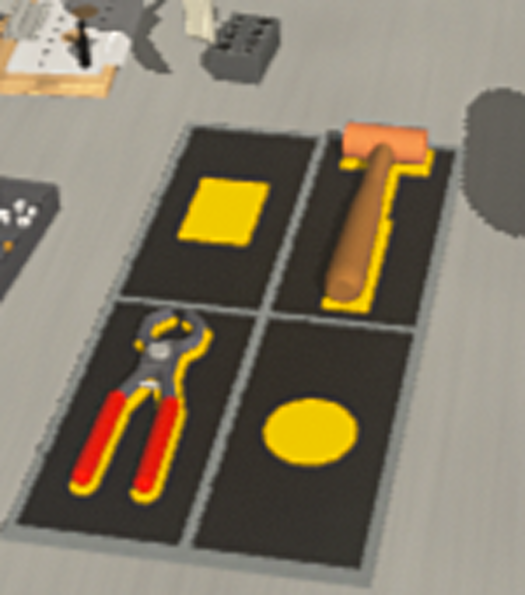

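Pliers now lie on their silhouette with jaws and handles aligned (top view, rivet at crop px (238,103)). On to the block.

>>> {"api": "step_arm", "payload": {
  "plan": [
    {"hand": -1,"dp": [1,-20,0],"angular": [0,0,-8]},
    {"hand": -1,"dp": [2,-40,0],"angular": [0,0,-16]},
    {"hand": -1,"dp": [3,-60,0],"angular": [0,0,-24]},
    {"hand": -1,"dp": [4,-75,0],"angular": [0,0,-32]},
    {"hand": -1,"dp": [4,-83,0],"angular": [0,0,-40]},
    {"hand": -1,"dp": [4,-83,0],"angular": [0,0,-48]},
    {"hand": -1,"dp": [4,-83,-5],"angular": [0,0,-56]},
    {"hand": -1,"dp": [4,-83,-10],"angular": [0,0,-64]}
  ]
}}

```text
t: 21.95
ee_pos: [603.9, -93.4, 112.9]
tcp_rot: [1.042, 1.305, -1.041]
force: [-0.1, 0.4, 0.4]
width: 92.8
```

>>> {"api": "step_arm", "payload": {
  "plan": [
    {"hand": -1,"dp": [0,0,0],"angular": [0,0,-8]},
    {"hand": -1,"dp": [0,0,-5],"angular": [0,0,-16]},
    {"hand": -1,"dp": [0,0,-15],"angular": [0,0,-19]},
    {"hand": -1,"dp": [0,0,-25],"angular": [0,0,-19]},
    {"hand": -1,"dp": [0,0,-35],"angular": [0,0,-19]},
    {"hand": -1,"dp": [0,0,-40],"angular": [0,0,-19]}
  ]
}}

```text
t: 22.55
ee_pos: [603.6, -93.1, 71.8]
tcp_rot: [1.284, 1.157, -1.285]
force: [-0.0, 0.9, -0.2]
width: 93.0
```

```bash
python3 -c "
from m import *
st()
S=grab('side');T=grab('top')
a=T['bgr'][130:230,230:370]; b=S['bgr'][140:240,200:330]
cv2.imwrite('pics/c10.png',cv2.resize(a,None,fx=4,fy=4,interpolation=2));cv2.imwrite('pics/c10s.png',cv2.resize(b,None,fx=5,fy=5,interpolation=2))"
```

```text
t 22.55 p [603.6 -93.1  71.8] jawyaw -5.91 down [ 0.001 -0.001 -1.   ] q [-1.110e+01  4.100e+00  1.011e+02 -1.000e-01  7.480e+01 -5.200e+00] F [-0.   0.9 -0.2] w 93.0
```

View pics/c10s.png

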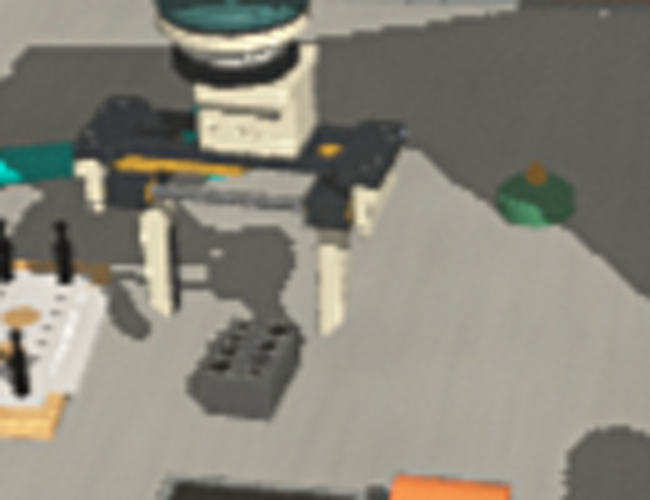

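>>> {"api": "step_arm", "payload": {
  "plan": [
    {"hand": -1,"dp": [0,-1,-10],"angular": [0,0,-0.4]},
    {"hand": -1,"dp": [0,-1,-25],"angular": [0,0,-0.4]},
    {"hand": -1,"dp": [0,-1,-38],"angular": [0,0,-0.4]},
    {"hand": -0.7,"dp": [0,-1,-45],"angular": [0,0,-0.4]},
    {"hand": -0.3,"dp": [0,-1,-47],"angular": [0,0,-0.4]},
    {"hand": -0.3,"dp": [0,-1,-47],"angular": [0,0,-0.4]}
  ]
}}

```text
t: 23.25
ee_pos: [603.5, -94.2, 24.7]
tcp_rot: [1.29, 1.154, -1.291]
force: [0.4, -0.1, -0.8]
width: 73.9
```

>>> {"api": "step_arm", "payload": {
  "plan": [
    {"hand": 1,"dp": [0,0,0],"angular": [0,0,0]},
    {"hand": 1,"dp": [0,0,0],"angular": [0,0,0]},
    {"hand": 1,"dp": [0,0,0],"angular": [0,0,0]},
    {"hand": 1,"dp": [0,0,0],"angular": [0,0,0]},
    {"hand": 1,"dp": [0,0,0],"angular": [0,0,0]},
    {"hand": 1,"dp": [0,0,0],"angular": [0,0,0]},
    {"hand": 1,"dp": [0,0,0],"angular": [0,0,0]}
  ],
  "force": 45
}}

```text
t: 23.95
ee_pos: [603.7, -94.3, 25.1]
tcp_rot: [1.29, 1.153, -1.291]
force: [-0.2, -0.0, 5.1]
width: 44.8
```

```bash
python3 -c "
from m import *
st()"
```

```text
t 23.95 p [603.7 -94.3  25.1] jawyaw -6.39 down [ 0.001 -0.001 -1.   ] q [-1.12e+01  6.70e+00  1.03e+02 -1.00e-01  7.03e+01 -4.80e+00] F [-0.2 -0.   5.1] w 44.8
```

>>> {"api": "step_arm", "payload": {
  "plan": [
    {"hand": 1,"dp": [0,0,4],"angular": [0,0,0]},
    {"hand": 1,"dp": [0,0,15],"angular": [0,0,0]},
    {"hand": 1,"dp": [0,0,30],"angular": [0,0,0]},
    {"hand": 1,"dp": [0,0,45],"angular": [0,0,0]},
    {"hand": 1,"dp": [-2,15,55],"angular": [0,0,1]},
    {"hand": 1,"dp": [-4,40,60],"angular": [0,0,2]},
    {"hand": 1,"dp": [-8,75,60],"angular": [0,0,3]},
    {"hand": 1,"dp": [-12,110,60],"angular": [0,0,3.8]}
  ]
}}

```text
t: 24.75
ee_pos: [591.5, 17.3, 86.3]
tcp_rot: [1.242, 1.186, -1.241]
force: [1.3, 0.6, -4.2]
width: 44.6
```

>>> {"api": "step_arm", "payload": {
  "plan": [
    {"hand": 1,"dp": [-3,35,0],"angular": [0,0,0]},
    {"hand": 1,"dp": [-6,70,0],"angular": [0,0,0]},
    {"hand": 1,"dp": [-9,95,0],"angular": [0,0,0]},
    {"hand": 1,"dp": [-11,112,0],"angular": [0,0,0]},
    {"hand": 1,"dp": [-11,118,0],"angular": [0,0,0]},
    {"hand": 1,"dp": [-11,118,-8],"angular": [0,0,0]},
    {"hand": 1,"dp": [-11,118,-20],"angular": [0,0,0]},
    {"hand": 1,"dp": [-11,118,-30],"angular": [0,0,0]}
  ]
}}

```text
t: 25.55
ee_pos: [580.2, 134.3, 54.7]
tcp_rot: [1.242, 1.186, -1.243]
force: [-0.4, -0.1, -5.3]
width: 44.5
```

```bash
python3 -c "
from m import *
st()"
```

```text
t 25.55 p [580.2 134.3  54.7] jawyaw -2.6 down [ 0.001 -0.001 -1.   ] q [ 1.060e+01  3.200e+00  1.038e+02 -1.000e-01  7.300e+01  1.320e+01] F [-0.4 -0.1 -5.3] w 44.5
```

>>> {"api": "step_arm", "payload": {
  "plan": [
    {"hand": 1,"dp": [0.4,0,-8],"angular": [0,0,0]},
    {"hand": 1,"dp": [0.4,0,-15],"angular": [0,0,0]},
    {"hand": 1,"dp": [0.4,0,-20],"angular": [0,0,0]},
    {"hand": 1,"dp": [0.4,0,-21.5],"angular": [0,0,0]},
    {"hand": 1,"dp": [0.4,0,-22],"angular": [0,0,0]},
    {"hand": 1,"dp": [0.4,0,-22],"angular": [0,0,0]}
  ]
}}

```text
t: 26.15
ee_pos: [580.8, 134.3, 33.0]
tcp_rot: [1.242, 1.186, -1.242]
force: [-0.7, -0.1, -4.8]
width: 44.5
```

>>> {"api": "step_arm", "payload": {
  "plan": [
    {"hand": 1,"dp": [0,0,-0.5],"angular": [0,0,0]},
    {"hand": 1,"dp": [0,0,-1],"angular": [0,0,0]},
    {"hand": 1,"dp": [0,0,-1],"angular": [0,0,0]}
  ]
}}

```text
t: 26.45
ee_pos: [580.9, 134.4, 32.1]
tcp_rot: [1.242, 1.185, -1.242]
force: [-0.5, 0.3, -4.6]
width: 44.5
```

```bash
python3 -c "
from m import *
st()"
```

```text
t 26.45 p [580.9 134.4  32.1] jawyaw -2.6 down [ 0.001 -0.001 -1.   ] q [ 1.060e+01  4.500e+00  1.046e+02 -1.000e-01  7.080e+01  1.320e+01] F [-0.5  0.3 -4.6] w 44.5
```

>>> {"api": "step_arm", "payload": {
  "plan": [
    {"hand": 1,"dp": [0,0,-0.5],"angular": [0,0,0]},
    {"hand": 1,"dp": [0,0,-1],"angular": [0,0,0]},
    {"hand": 1,"dp": [0,0,-1.2],"angular": [0,0,0]},
    {"hand": 1,"dp": [0,0,-1.2],"angular": [0,0,0]}
  ]
}}

```text
t: 26.85
ee_pos: [580.9, 134.4, 31.1]
tcp_rot: [1.242, 1.186, -1.242]
force: [-1.3, 0.5, -1.4]
width: 44.7
```

```bash
python3 -c "
from m import *
st()"
```

```text
t 26.85 p [580.9 134.4  31.1] jawyaw -2.6 down [ 0.001 -0.001 -1.   ] q [ 1.060e+01  4.600e+00  1.047e+02 -1.000e-01  7.070e+01  1.320e+01] F [-1.3  0.5 -1.4] w 44.7
```

>>> {"api": "step_arm", "payload": {
  "plan": [
    {"hand": 0.05,"dp": [0,0,-0.3],"angular": [0,0,0]},
    {"hand": -0.1,"dp": [0,0,-0.3],"angular": [0,0,0]},
    {"hand": -0.3,"dp": [0,0,-0.3],"angular": [0,0,0]},
    {"hand": -0.5,"dp": [0,0,-0.3],"angular": [0,0,0]},
    {"hand": -0.5,"dp": [0,0,8],"angular": [0,0,0]},
    {"hand": -0.5,"dp": [0,0,30],"angular": [0,0,0]},
    {"hand": -0.5,"dp": [0,0,60],"angular": [0,0,0]},
    {"hand": -0.5,"dp": [0,0,85],"angular": [0,0,0]}
  ]
}}

```text
t: 27.65
ee_pos: [581.1, 134.4, 118.2]
tcp_rot: [1.243, 1.185, -1.241]
force: [0.5, 0.5, 0.5]
width: 69.8
```

>>> {"api": "step_arm", "payload": {
  "plan": [
    {"hand": -0.5,"dp": [-8,-40,0],"angular": [0,0,0]},
    {"hand": -1,"dp": [-18,-84,0],"angular": [0,0,0]},
    {"hand": -1,"dp": [-30,-130,0],"angular": [0,0,0]},
    {"hand": -1,"dp": [-43,-176,0],"angular": [0,0,0]},
    {"hand": -1,"dp": [-56,-222,0],"angular": [0,0,0]},
    {"hand": -1,"dp": [-69,-268,0],"angular": [0,0,0]},
    {"hand": -1,"dp": [-82,-314,0],"angular": [0,0,0]},
    {"hand": -1,"dp": [-95,-350,0],"angular": [0,0,0]}
  ]
}}

```text
t: 28.45
ee_pos: [485.3, -217.8, 119.2]
tcp_rot: [1.243, 1.183, -1.241]
force: [-0.5, -0.1, -0.4]
width: 93.0
```

```bash
python3 -c "
from m import *
st()
S=grab('side');T=grab('top')
a=T['bgr'][150:260,90:310]; b=S['bgr'][170:370,180:330]
cv2.imwrite('pics/c11.png',cv2.resize(a,None,fx=3.6,fy=3.6,interpolation=2));cv2.imwrite('pics/c11s.png',cv2.resize(b,None,fx=3,fy=3,interpolation=2))
g=mask(T,(50,60,20),(90,255,160))
for b in blobs(g,60):
    if 360<b[0][0]<405 and 205<b[0][1]<245: print('lid',b[0],b[1],onz(T,b[0],8))
"
```

```text
t 28.45 p [ 485.3 -217.8  119.2] jawyaw -2.64 down [ 0.003 -0.002 -1.   ] q [-26.9  -8.2 108.4  -0.   79.6 -24.3] F [-0.5 -0.1 -0.4] w 93.0
```

View pics/c11.png

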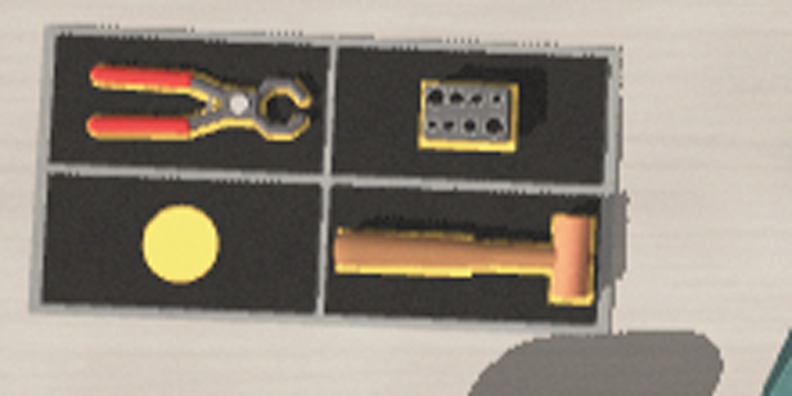

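View pics/c11s.png

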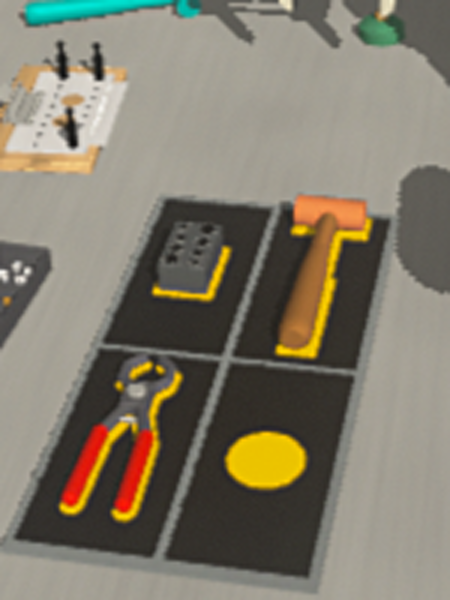

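All three are squarely on their silhouettes (block at crop px (467,115)). Next, the lid.

>>> {"api": "step_arm", "payload": {
  "plan": [
    {"hand": -1,"dp": [-10,-35,-5],"angular": [0,0,0]},
    {"hand": -1,"dp": [-20,-75,-12],"angular": [0,0,0]},
    {"hand": -1,"dp": [-31,-110,-25],"angular": [0,0,0]},
    {"hand": -1,"dp": [-38,-130,-38],"angular": [0,0,0]},
    {"hand": -1,"dp": [-38,-130.5,-45],"angular": [0,0,0]},
    {"hand": -1,"dp": [-38,-130.5,-45],"angular": [0,0,0]},
    {"hand": -1,"dp": [-38,-130.5,-45],"angular": [0,0,0]}
  ]
}}

```text
t: 29.25
ee_pos: [447.5, -348.6, 74.7]
tcp_rot: [1.245, 1.182, -1.243]
force: [-0.2, 0.2, 0.6]
width: 93.0
```

```bash
python3 -c "
from m import *
st()
S=grab('side');T=grab('top')
a=T['bgr'][170:270,330:450]; b=S['bgr'][120:220,240:380]
cv2.imwrite('pics/c12.png',cv2.resize(a,None,fx=5,fy=5,interpolation=2));cv2.imwrite('pics/c12s.png',cv2.resize(b,None,fx=5,fy=5,interpolation=2))
for z in (24,60): print(proj(T,(447.5,-348,z)),proj(S,(447.5,-348,z)))
"
```

```text
t 29.25 p [ 447.5 -348.6   74.7] jawyaw -2.76 down [ 0.003 -0.002 -1.   ] q [-40.5  -1.6 106.6   0.   74.8 -37.8] F [-0.2  0.2  0.6] w 93.0
[382.36810409 224.97271668] [306.35524303 175.94454961]
[384.99177039 224.81081091] [306.47225415 166.68960343]
```

View pics/c12s.png

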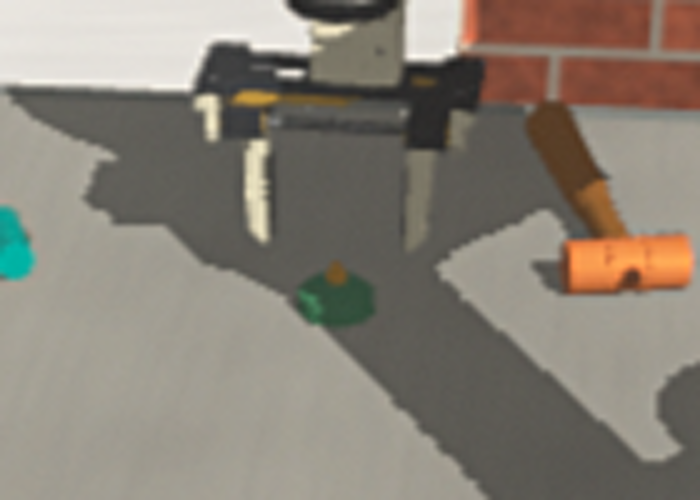

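>>> {"api": "step_arm", "payload": {
  "plan": [
    {"hand": -1,"dp": [0,0.3,-10],"angular": [0,0,0]},
    {"hand": -1,"dp": [0,0.3,-22],"angular": [0,0,0]},
    {"hand": -1,"dp": [0,0.3,-35],"angular": [0,0,0]},
    {"hand": -1,"dp": [0,0.3,-45],"angular": [0,0,0]},
    {"hand": -0.7,"dp": [0,0.3,-49.5],"angular": [0,0,0]},
    {"hand": -0.5,"dp": [0,0.3,-50],"angular": [0,0,0]},
    {"hand": -0.5,"dp": [0,0.3,-50],"angular": [0,0,0]}
  ],
  "force": 12
}}

```text
t: 30.05
ee_pos: [447.7, -348.6, 25.1]
tcp_rot: [1.244, 1.181, -1.243]
force: [0.5, 0.1, -0.5]
width: 73.5
```

>>> {"api": "step_arm", "payload": {
  "plan": [
    {"hand": 0,"dp": [0,0,0],"angular": [0,0,0]},
    {"hand": 0.1,"dp": [0,0,0],"angular": [0,0,0]},
    {"hand": 0.2,"dp": [0,0,0],"angular": [0,0,0]},
    {"hand": 0.3,"dp": [0,0,0],"angular": [0,0,0]},
    {"hand": 1,"dp": [0,0,0],"angular": [0,0,0]},
    {"hand": 1,"dp": [0,0,0],"angular": [0,0,0]},
    {"hand": 1,"dp": [0,0,0],"angular": [0,0,0]}
  ],
  "force": 12
}}

```text
t: 30.75
ee_pos: [447.8, -348.8, 25.5]
tcp_rot: [1.244, 1.181, -1.243]
force: [-1.1, 0.7, 5.4]
width: 53.7
```

```bash
python3 -c "
from m import *
st()"
```

```text
t 30.75 p [ 447.8 -348.8   25.5] jawyaw -2.75 down [ 0.004 -0.003 -1.   ] q [-40.5   1.3 108.7   0.   69.7 -37.8] F [-1.1  0.7  5.4] w 53.7
```

>>> {"api": "step_arm", "payload": {
  "plan": [
    {"hand": 1,"dp": [0,0,3],"angular": [0,0,0]},
    {"hand": 1,"dp": [0,0,10],"angular": [0,0,0]},
    {"hand": 1,"dp": [0,0,22],"angular": [0,0,0]},
    {"hand": 1,"dp": [0,0,38],"angular": [0,0,0]},
    {"hand": 1,"dp": [0,0,55],"angular": [0,0,0]},
    {"hand": 1,"dp": [0,5,70],"angular": [0,0,0]},
    {"hand": 1,"dp": [0,20,80],"angular": [0,0,0]},
    {"hand": 1,"dp": [0,45,80],"angular": [0,0,0]}
  ]
}}

```text
t: 31.55
ee_pos: [448.2, -303.4, 107.6]
tcp_rot: [1.245, 1.178, -1.243]
force: [0.5, 0.0, -0.5]
width: 53.2
```

```bash
python3 -c "
from m import *
st()
S=grab('side')
b=S['bgr'][100:220,240:380]
cv2.imwrite('pics/c13s.png',cv2.resize(b,None,fx=5,fy=5,interpolation=2))"
```

```text
t 31.55 p [ 448.2 -303.4  107.6] jawyaw -2.81 down [ 0.006 -0.005 -1.   ] q [-36.8  -6.6 108.1  -0.   78.1 -34. ] F [ 0.5  0.  -0.5] w 53.2
```

View pics/c13s.png

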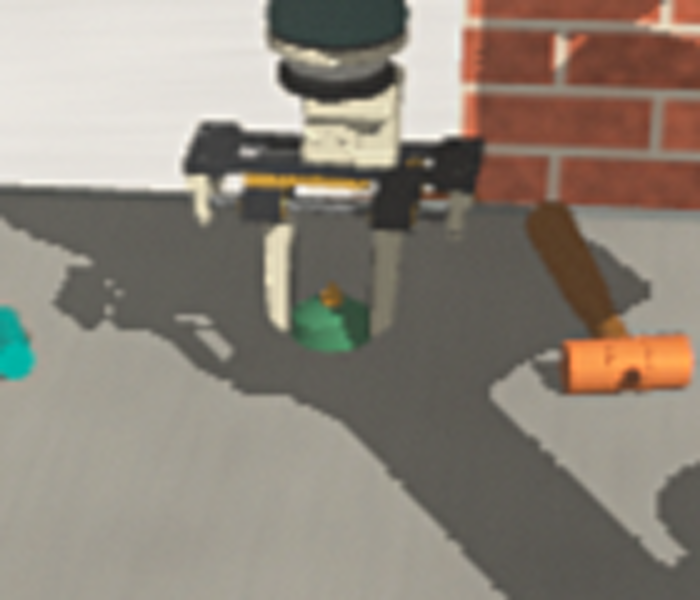

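The lid is lifted and held, spout up, between the fingers.

>>> {"api": "step_arm", "payload": {
  "plan": [
    {"hand": 1,"dp": [2,40,0],"angular": [0.3,0.3,0.2]},
    {"hand": 1,"dp": [4,82,0],"angular": [0.3,0.3,0.2]},
    {"hand": 1,"dp": [6,125,0],"angular": [0.3,0.3,0.2]},
    {"hand": 1,"dp": [8,168,0],"angular": [0.3,0.3,0.2]},
    {"hand": 1,"dp": [10,210,0],"angular": [0.3,0.3,0.2]},
    {"hand": 1,"dp": [11,252,0],"angular": [0.3,0.3,0.2]},
    {"hand": 1,"dp": [12,295,0],"angular": [0.3,0.3,0.2]},
    {"hand": 1,"dp": [14,337,0],"angular": [0.3,0.3,0.2]}
  ]
}}

```text
t: 32.4
ee_pos: [460.9, 39.4, 107.0]
tcp_rot: [1.244, 1.19, -1.24]
force: [0.1, -0.1, -0.3]
width: 53.3
```

>>> {"api": "step_arm", "payload": {
  "plan": [
    {"hand": 1,"dp": [2,42,0],"angular": [0,0,0]},
    {"hand": 1,"dp": [4,84,0],"angular": [0,0,0]},
    {"hand": 1,"dp": [6,126,0],"angular": [0,0,0]},
    {"hand": 1,"dp": [8,168,0],"angular": [0,0,0]},
    {"hand": 1,"dp": [9,210,0],"angular": [0,0,0]},
    {"hand": 1,"dp": [10,252,0],"angular": [0,0,0]},
    {"hand": 1,"dp": [12,290,0],"angular": [0,0,0]},
    {"hand": 1,"dp": [13,315,0],"angular": [0,0,0]}
  ]
}}

```text
t: 33.2
ee_pos: [472.5, 357.2, 107.3]
tcp_rot: [1.243, 1.191, -1.239]
force: [0.3, -1.0, 0.3]
width: 53.2
```

```bash
python3 -c "
from m import *
st()"
```

```text
t 33.2 p [472.5 357.2 107.3] jawyaw -2.43 down [ 0.     0.003 -1.   ] q [3.460e+01 1.000e-01 1.017e+02 1.000e-01 7.810e+01 3.700e+01] F [ 0.3 -1.   0.3] w 53.2
```

>>> {"api": "step_arm", "payload": {
  "plan": [
    {"hand": 1,"dp": [2,10,-3],"angular": [-0.2,0,0]},
    {"hand": 1,"dp": [3,15,-10],"angular": [-0.2,0,0]},
    {"hand": 1,"dp": [3,15,-25],"angular": [-0.2,0,0]},
    {"hand": 1,"dp": [3,15,-40],"angular": [-0.2,0,0]},
    {"hand": 1,"dp": [3,15,-52],"angular": [-0.2,0,0]},
    {"hand": 1,"dp": [3,15,-60],"angular": [-0.2,0,0]},
    {"hand": 1,"dp": [3,15,-60],"angular": [-0.2,0,0]}
  ]
}}

```text
t: 33.9
ee_pos: [475.1, 371.4, 45.8]
tcp_rot: [1.239, 1.188, -1.243]
force: [0.0, -1.0, -0.9]
width: 53.9
```

```bash
python3 -c "
from m import *
st()
S=grab('side');T=grab('top')
a=T['bgr'][160:260,80:220]; b=S['bgr'][220:370,180:340]
cv2.imwrite('pics/c14.png',cv2.resize(a,None,fx=4,fy=4,interpolation=2));cv2.imwrite('pics/c14s.png',cv2.resize(b,None,fx=4,fy=4,interpolation=2))
s=env.sense()['ee_pos'];print(proj(S,s-[0,0,25.5]),proj(S,s+[0,0,11.5]))"
```

```text
t 33.9 p [475.1 371.4  45.8] jawyaw -2.47 down [-0.001 -0.002 -1.   ] q [ 35.6   4.6 103.1  -0.   72.4  38.1] F [ 0.  -1.  -0.9] w 53.9
[267.41721557 317.75594002] [266.96479632 305.85334712]
```

View pics/c14s.png

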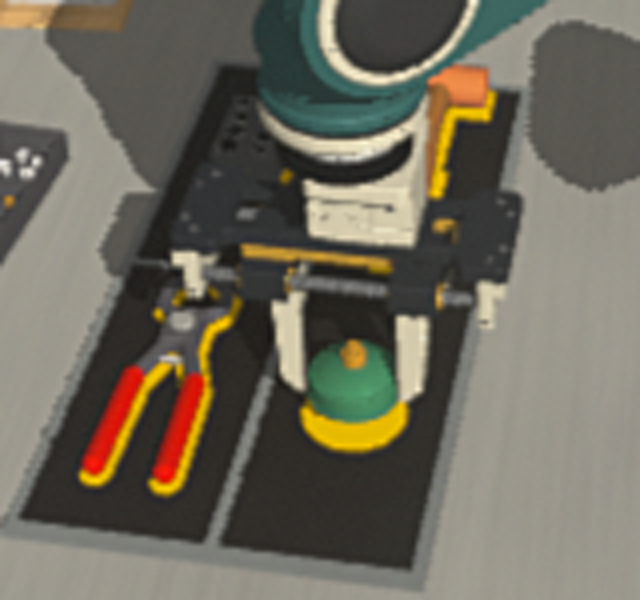

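View pics/c14.png

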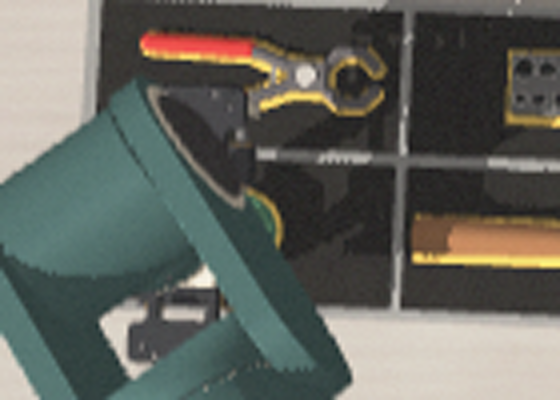

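>>> {"api": "step_arm", "payload": {
  "plan": [
    {"hand": 1,"dp": [0.2,0.7,-4],"angular": [0,0,0]},
    {"hand": 1,"dp": [0.3,0.9,-8],"angular": [0,0,0]},
    {"hand": 1,"dp": [0.3,0.9,-11],"angular": [0,0,0]},
    {"hand": 1,"dp": [0.3,0.9,-12.5],"angular": [0,0,0]},
    {"hand": 1,"dp": [0.3,0.9,-13],"angular": [0,0,0]},
    {"hand": 1,"dp": [0.3,0.9,-13],"angular": [0,0,0]}
  ]
}}

```text
t: 34.6
ee_pos: [476.0, 372.9, 34.5]
tcp_rot: [1.24, 1.188, -1.241]
force: [-0.3, 0.6, -0.4]
width: 53.4
```

>>> {"api": "step_arm", "payload": {
  "plan": [
    {"hand": 1,"dp": [0,0,-0.5],"angular": [0,0,0]},
    {"hand": 1,"dp": [0,0,-1],"angular": [0,0,0]},
    {"hand": 1,"dp": [0,0,-1],"angular": [0,0,0]}
  ]
}}

```text
t: 34.9
ee_pos: [476.0, 372.9, 33.4]
tcp_rot: [1.24, 1.188, -1.241]
force: [-0.3, 0.1, -0.6]
width: 53.4
```

```bash
python3 -c "
from m import *
st()"
```

```text
t 34.9 p [476.  372.9  33.4] jawyaw -2.45 down [ 0. -0. -1.] q [ 35.7   5.5 103.5  -0.   71.1  38.1] F [-0.3  0.1 -0.6] w 53.4
```

>>> {"api": "step_arm", "payload": {
  "plan": [
    {"hand": 1,"dp": [-0.4,0,-0.6],"angular": [0,0,0]},
    {"hand": 1,"dp": [-0.4,0,-1.2],"angular": [0,0,0]},
    {"hand": 1,"dp": [-0.4,0,-1.6],"angular": [0,0,0]},
    {"hand": 1,"dp": [-0.4,0,-1.6],"angular": [0,0,0]}
  ]
}}

```text
t: 35.3
ee_pos: [475.5, 372.9, 31.8]
tcp_rot: [1.24, 1.188, -1.241]
force: [0.3, -0.8, 0.1]
width: 53.5
```

```bash
python3 -c "
from m import *
st()"
```

```text
t 35.3 p [475.5 372.9  31.8] jawyaw -2.45 down [ 0. -0. -1.] q [ 35.7   5.5 103.6  -0.   70.9  38.2] F [ 0.3 -0.8  0.1] w 53.5
```

>>> {"api": "step_arm", "payload": {
  "plan": [
    {"hand": 1,"dp": [0,0,-0.4],"angular": [0,0,0]},
    {"hand": 1,"dp": [0,0,-0.7],"angular": [0,0,0]},
    {"hand": 1,"dp": [0,0,-0.7],"angular": [0,0,0]}
  ]
}}

```text
t: 35.6
ee_pos: [475.6, 372.9, 31.5]
tcp_rot: [1.241, 1.188, -1.241]
force: [-2.8, -0.3, 4.3]
width: 53.5
```

```bash
python3 -c "
from m import *
st()"
```

```text
t 35.6 p [475.6 372.9  31.5] jawyaw -2.45 down [ 0. -0. -1.] q [ 35.7   5.6 103.6  -0.   70.9  38.2] F [-2.8 -0.3  4.3] w 53.5
```

Contact at 4 N. Releasing gently, then retreating straight up.

>>> {"api": "step_arm", "payload": {
  "plan": [
    {"hand": -0.25,"dp": [0,0,0.3],"angular": [0,0,0]},
    {"hand": -0.3,"dp": [0,0,0.3],"angular": [0,0,0]},
    {"hand": -0.5,"dp": [0,0,0.3],"angular": [0,0,0]},
    {"hand": -0.6,"dp": [0,0,0.3],"angular": [0,0,0]},
    {"hand": -0.6,"dp": [0,0,8],"angular": [0,0,0]},
    {"hand": -0.6,"dp": [0,0,30],"angular": [0,0,0]},
    {"hand": -0.6,"dp": [0,0,65],"angular": [0,0,0]},
    {"hand": -0.6,"dp": [0,0,110],"angular": [0,0,0]}
  ]
}}

```text
t: 36.4
ee_pos: [474.9, 372.5, 141.8]
tcp_rot: [1.238, 1.189, -1.243]
force: [0.6, -0.2, -0.2]
width: 74.5
```

>>> {"api": "step_arm", "payload": {
  "plan": [
    {"hand": -0.6,"dp": [0,-30,35],"angular": [0,0,0]},
    {"hand": -0.6,"dp": [-3,-75,60],"angular": [0,0,0]},
    {"hand": -0.6,"dp": [-6,-120,75],"angular": [0,0,0]},
    {"hand": -1,"dp": [-9,-168,75],"angular": [0,0,0]},
    {"hand": -1,"dp": [-12,-216,75],"angular": [0,0,0]},
    {"hand": -1,"dp": [-15,-264,75],"angular": [0,0,0]},
    {"hand": -1,"dp": [-18,-312,75],"angular": [0,0,0]},
    {"hand": -1,"dp": [-20,-360,75],"angular": [0,0,0]}
  ]
}}

```text
t: 37.2
ee_pos: [454.2, 10.8, 217.7]
tcp_rot: [1.239, 1.188, -1.241]
force: [1.6, -0.2, 0.9]
width: 93.1
```

>>> {"api": "step_arm", "payload": {
  "plan": [
    {"hand": -1,"dp": [0,-48,0],"angular": [0,0,0]},
    {"hand": -1,"dp": [0,-96,0],"angular": [0,0,0]},
    {"hand": -1,"dp": [0,-144,0],"angular": [0,0,0]},
    {"hand": -1,"dp": [0,-192,0],"angular": [0,0,0]},
    {"hand": -1,"dp": [0,-240,0],"angular": [0,0,0]},
    {"hand": -1,"dp": [0,-270,0],"angular": [0,0,0]},
    {"hand": -1,"dp": [0,-280,0],"angular": [0,0,0]},
    {"hand": -1,"dp": [0,-280,0],"angular": [0,0,0]}
  ]
}}

```text
t: 38.0
ee_pos: [454.0, -269.9, 217.8]
tcp_rot: [1.24, 1.187, -1.243]
force: [0.2, 0.6, 0.0]
width: 92.7
```

```bash
python3 - <<'E'
from m import *
st()
S=grab('side','end');T=grab('top','end')
malletfit(T,(180,260,205,240))
red=mask(T,(0,150,100),(6,255,255))|mask(T,(172,150,100),(180,255,255))
R=[]
for b in blobs(red,30):
    if 100<b[0][0]<170 and 160<b[0][1]<200: X=onz(T,b[0],13); R.append(X[:2]); print('red',X.round(1))
u=np.array([-.0454,-.999]); print('handles mid',np.mean(R,0),'expected',np.array([589.8,321.8])-83*u)
g=mask(T,(50,60,20),(95,255,200))
for b in blobs(g,60):
    if 110<b[0][0]<170 and 200<b[0][1]<235: print('lid',b[0],b[1],onz(T,b[0],14))
a=T['bgr'][150:250,90:270]; b=S['bgr'][170:370,180:330]
cv2.imwrite('pics/e.png',cv2.resize(a,None,fx=4.4,fy=4.4,interpolation=2));cv2.imwrite('pics/es.png',cv2.resize(b,None,fx=3,fy=3,interpolation=2))
cv2.imwrite('pics/etop.png',cv2.resize(T['bgr'],(800,600)))
E
```

```text
t 38.0 p [ 454.  -269.9  217.8] jawyaw -2.52 down [-0.001 -0.002 -1.   ] q [-3.340e+01 -1.160e+01  1.021e+02 -1.000e-01  8.950e+01 -3.090e+01] F [0.2 0.6 0. ] w 92.7
mallet yaw -92.75704 len 212.90412575519338 origin [463.91815421  87.84945415] lat head 0.7924034526824575
red [614.5 404.8  13. ]
red [574.2 406.3  13. ]
handles mid [594.34987348 405.52893151] expected [593.5682 404.717 ]
lid [139.97835498 217.12121212] [131 209  19  17 231] [475.64547481 370.48359412  14.        ]
```

View pics/e.png

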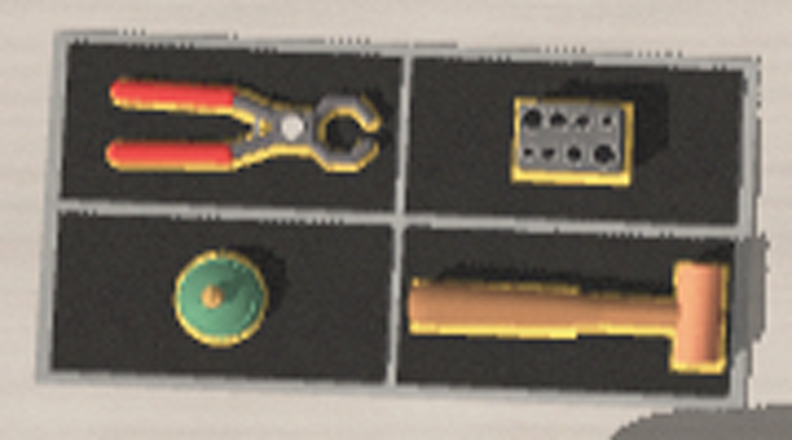

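View pics/es.png

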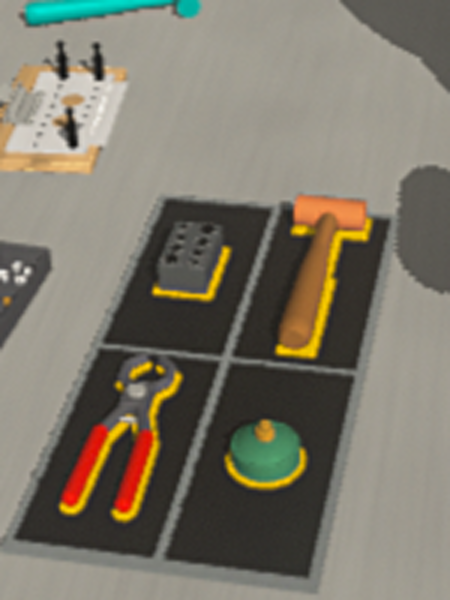

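View pics/etop.png

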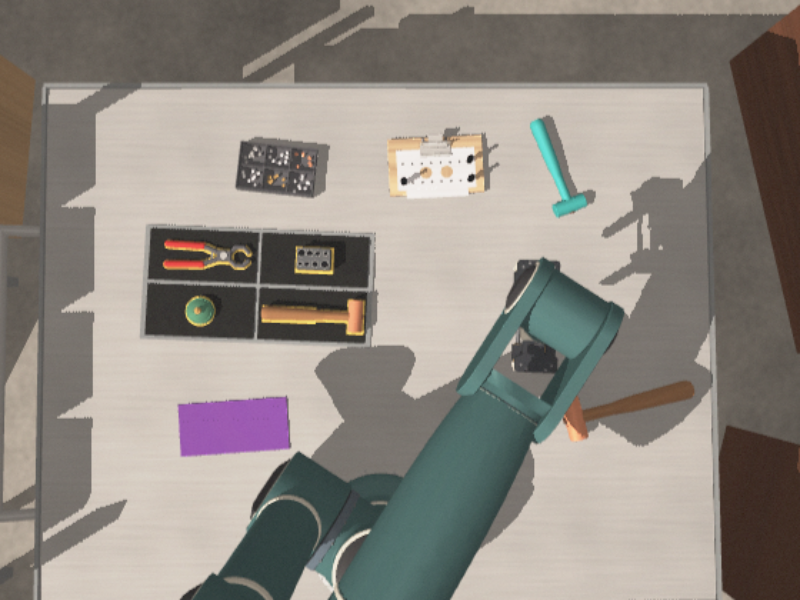

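All four objects sit within their silhouettes. The tray, template, turquoise mallet, larger mallet and purple tile are where they were. Handing in.

```bash
python3 -c "
from station import env
print(env.hand_in())"
```

```text
the job is handed in; nothing more can be done
None
```

I put the mallet, pliers, block and lid back on their own tiles, in that order, and handed the job in at about 38 s. I used the smaller copper mallet, and left the turquoise one, the larger copper one and the purple tile alone. Each thing was lowered in small steps until the wrist force showed contact, then released.

**Last checks, by colour masks and rays from the top view:**

| Thing | Position | Angle / other |
|---|---|---|
| Mallet | within about 1.5 mm of home | within 0.2° of its drawn direction, lying flat |
| Pliers | handles within about 1.2 mm of home | jaws the way they are drawn |
| Block | set at its rectangle's centre, about 1 mm | checked by eye inside the rectangle; I did not measure it again |
| Lid | within about 2 mm of the disc's centre | spout up |

- **Bystanders:** in the last top view the rivet tray and the template stand where they did at the start.
- **Forces:** no reading I took, at the end of each move, was above about 6 N. Forces inside a move were not seen.
- **What disagreed:**
  - While carried, the mallet's handle end looked about 5 mm high. I tilted the tool a little before setting it down, and the last side view shows it lying flat.
  - The lid's top-view mask centre reads about 2 mm short along y compared with where the gripper released it. That is within the camera's accuracy.

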